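# Square up the rotary soundboard jig with a straightedge

## Robot

A 6-joint arm with a two-finger parallel gripper is mounted at the origin on the work surface. World frame = base frame: x ahead of the robot, y to its left, z up, the work surface at z = 0. Lengths are in mm, angles in rad, forces in N, time in s.
With the tool pointing down it reaches from about 325 to 925 mm from the base axis. Payload 3.1 kg.
Tool frame: the origin (TCP) lies between the finger pads; the fingertips stand 8 mm ahead of it and the grasp point (between the pads) lies 11 mm behind it (tip_reach is the distance from the TCP to the fingertips, in mm); x points along the fingers, y is the direction in which the jaws open and shut, and the axes are right-handed (so a half turn about x gives the same grasp; the last joint's range is limited). The gripper opens to 85 mm and grips with 20 to 120 N. Pads are 22 mm wide; open, the fingers measure 114 mm over their backs; the gripper's body (76 mm by 85 mm) begins 54 mm behind the grasp point. The pads swing forward as they close: fully open they stand 13 mm farther back than shut.
Start: joints at [-1.233, 0.217, 1.613, -0, 1.311, -0.112], TCP at [271.763, -562.836, 218.3] pointing down, gripper open.
Joint ranges: [-2.75, 2.75], [-0.78, 2.1], [0.31, 2.55], [-1.13, 4.27], [0.13, 2.63], [-2.58, 2.58]. Speed limits (rad/s): [2.79, 2.79, 3.14, 3.14, 3.14, 3.14].

## Interface

Orientations are given as a unit quaternion [x, y, z, w].
In Python, from workcell import state, camera, camera_info, hand_in, cut_out, tip_reach gives the robot as it stands.
- The arm moves only by the tool drive_tool, never from a script. Its argument "plan" is a list of rows, each an object with "gripper": the closure, from -1 (fully open) to 1 (shut); "offset": the shift along the tool's x, y, z in mm, a list of three; "spin": the turn about the tool's x in rad. A call has 1 to 12 rows; each row shifts and turns the commanded pose from where the row before left it, along the tool's axes as they then stand; what a row does not reach is not made up. A row lasts 1/12 s, in which the tool goes at most 41.7 mm and 7.16 degrees, less where a joint would pass 70% of its speed; a pose out of reach is approached as far as the arm can. A call with a gripper value outside its range is refused whole. The fingers move at their own pace and stop on an object; "squeeze" is the grip in N (left out, the last holds). Time passes only in rows, so rows that do not move let the fingers close. It gives the time, the measured TCP pose, the force and the opening at its end, in the units of the state.
- state(): the state, without advancing time (a new reading comes with each control period).
- camera(name): name is "side" or "top" or "wrist"; returns the picture (480x640x3 uint8, red, green, blue); there is no depth.
- camera_info(name): a dict with "fx", "fy", "cx", "cy" (pixels), "pose" (4x4, takes a point from camera to world coordinates). Camera axes: x right, y up, looking along -z (the intrinsics and any distortion apply to the point x, -y, -z); pixel columns grow to the right and rows downward; lengths in mm; the calibration is good to about 2 mm. The wrist camera is an equidistant fisheye: a pixel r from the principal point sees the ray r / f radians off the axis. A picture is of the moment at which its call begins: read the wrist's pose just before it. camera_info takes no time and is no camera call; for the wrist camera it gives the pose at the moment of the call.
- hand_in(): hands the job in, once; it reports no verdict.
Trained networks look in the newest picture that a camera, given by its name, has taken for a name from the list of things; names that differ only in an ending like _2 or _b are one class to them, and where a whole thing is asked for, a point or a joint stands for the part that bears it (a point fixed in the world has none). Each returns a list of dicts, best first, with "conf" (0 to 1); they miss things now and then, are a little off and sometimes report something else, mostly with a low value. They report only what shows in the picture. A call takes as long as a camera call.
- cut_out(camera, query): "region" (480x640 bool, what is visible of it) and "position" ([column, row] in pixels, amid what is visible of it).
The state is a dict: "t": time; "qpos": joint angles; "qvel": joint speeds; "effort": joint torques, N m; "eef_pos": TCP position; "ee_rot": TCP orientation; "force": force on the tool from outside, world axes, zero at the start; "ft_torque": the same for the moment, N m; "width": finger opening in mm.
Only numpy, scipy, OpenCV 4.12 (cv2) and the standard library are available. Lean on these libraries where they do the work, as an engineer would, in place of code of your own. Each camera call takes 0.05 s, during which the arm holds its last target.

## Task

Turn the plywood assembly board on its bearing, by its upright post, until its steel pointer points straight at the fixed pointer on the bench. Then slide the aluminium straightedge along the bench, without lifting it, until it lies flush against the board's keeper-side long edge and covers that whole edge, and finally swing both wooden keepers a quarter turn out over the straightedge, as far as they go. The board must still point at the mark at the end; leave the glue bottle, the plane and the tin where they stand.

Things in the scene. Friction and masses are not known exactly. Their poses are not given: they have to be found in the camera images.
- jig: Fixed base of the turntable: a steel hub (120 mm diameter, 12 mm high) under the board, and a fixed pointer. Origin: on the turning axis at bench height; z up; +x runs from the axis to the fixed pointer, roughly away from the robot. The keepers and the straightedge are on its +y side.
- mark (a point): Tip of the fixed steel pointer, 147 mm from the axis along the jig's +x, 26 mm above the bench, aimed back at the axis; it sits on a wooden block 30 x 26 x 30 mm high centred 180 mm from the axis.
- pointer (a point): Tip of the board's own steel pointer, 6 mm wide, sticking out of the middle of the board's +x end, 143 mm from the axis.
- board (a joint): Angle (rad) of the board about the jig's vertical axis, counterclockwise from above positive; 0 = its pointer meets the fixed one and its axes lie along the jig's. It starts 0.3 to 0.75 counterclockwise, turns to 2.5 either way with stiff friction (0.4 N m, about 3.5 N at the post), stays where left, and has no detent.
- board_center (a point): Centre of the plywood board's underside, 12 mm above the bench on the turning axis; turns with the board. Board 230 mm (x) by 170 mm (y), top 30 mm above the bench. A guitar-shaped soundboard, at most 7 mm high, is fixed on it over x -95 to +66, y -72 to +28 mm. The straightedge belongs against the long edge at y = +85 mm, beside the keepers.
- post (a point): Centre of the top of the round wooden post for turning the board: 20 mm diameter, top 90 mm above the bench, 60 mm above the board's top, at x +95, y -65 mm on the board (115 mm from the axis).
- straightedge: Loose aluminium box-section beam with closed ends, 280 mm long (x), 35 mm wide (y), 30 mm high, about 0.45 kg, on the bench on the jig's +y side. Origin: centre of its underside; z up. In place, flush, its centre is 102.5 mm from the turning axis; 50 mm longer than the board's edge, it covers it all if centred to within 25 mm.
- keeper_near (a joint): Angle (rad) of the wooden keeper (turn-button) at the board's -x end, nearer the robot: 0 = open, pointing along the board's +x; turns counterclockwise from above to its stop at 1.57 = closed, pointing to the board's +y over the straightedge. Pivot at x -85, y +55 mm on the board. Bar 20 mm wide, reaching 60 mm from the pivot, 34 to 46 mm above the bench. Light friction, stays where left.
- keeper_far (a joint): Angle (rad) of the matching keeper at the board's +x end, farther from the robot: 0 = open, pointing along the board's -x; turns clockwise from above to its stop at 1.57 = closed, pointing to the board's +y. Pivot at x +85, y +55 mm on the board; otherwise the mirror image of the near keeper.
- keeper_near_peg (a point): Centre of the top of the near keeper's upright finger peg: 14 mm diameter, 48 mm from the pivot, rising 25 mm above the bar to 71 mm above the bench. Moving it takes under 1 N.
- keeper_far_peg (a point): Centre of the top of the far keeper's upright finger peg: 14 mm diameter, 48 mm from the pivot, rising 25 mm above the bar to 71 mm above the bench. Moving it takes under 1 N.
- glue: White glue bottle, 56 mm diameter, 130 mm high, standing on the bench to the robot's right; origin centre of its underside. Bystander.
- plane: Small hand plane, 120 x 40 mm, 40 mm high, on the bench to the robot's left; origin centre of its underside. Bystander.
- tin: Open steel tin, 72 mm diameter, 80 mm high, on the bench to the robot's right; origin centre of its underside. Bystander.

How it is judged:
By the outcome, as a careful person would: the job done as asked, in the order asked, and still so for the second after the job is handed in, with the robot touching nothing.
It also fails if it takes over 72 s, if anything falls off the work surface, if the arm or the gripper's body presses on something with over 40 N, if the wrist force passes 120 N, or if a joint passes its speed limit or range.

## Working session

There is one attempt and no reset: what is moved stays moved. The work goes in short steps, Python scripts to look and compute and a tool call to move; the robot and the scene stay as the last step left them, time stands still between calls to the robot, and variables do not carry over. Pictures are saved under pics/ and viewed, and the job is handed in when it is done.

Besides the shell and the picture viewer there is one more tool, called after ">>>" by a JSON object that holds its "op" and its "data", one argument or row to a line. drive_tool: Moves the arm, as the interface text tells. Its arguments: {"type":"object","properties":{"plan":{"type":"array"},"squeeze":{"type":"number"}},"required":["plan"]}

```bash
ls; mkdir -p pics; python3 - <<'E'
from workcell import *
import cv2
print(state())
for n in("top","side"):
    cv2.imwrite(f"pics/{n}0.png",camera(n)[:,:,::-1]); i=camera_info(n); print(n,i)
print(tip_reach() if callable(tip_reach) else tip_reach)
E
```

```text
pics
{'t': 0.0, 'qpos': array([-1.23320730e+00,  2.17733324e-01,  1.61495853e+00, -4.20733656e-06,
        1.31129176e+00, -1.12196000e-01]), 'qvel': array([-0.00019431,  0.00110291, -0.00017287, -0.00038208, -0.00055668,
       -0.00059701]), 'effort': array([-5.23257550e-04, -3.96851599e+01, -3.03850400e+01, -2.37047507e-04,
        9.63294588e-03,  4.20711530e-06]), 'eef_pos': array([ 271.46821442, -562.01491931,  216.96849138]), 'ee_rot': array([-0.68920341, -0.158526  ,  0.68939639, -0.15684638]), 'force': array([ 0.25041151,  0.45737444, -0.00809714]), 'ft_torque': array([-0.02656653,  0.01210548,  0.00136676]), 'width': 85.6046577885731}
top {'fx': 587.307986080908, 'fy': 587.307986080908, 'cx': 319.28583200591896, 'cy': 248.26913314238672, 'pose': array([[-2.50778869e-02,  9.97198128e-01, -7.04768930e-02,
         4.96766039e+02],
       [-9.99683171e-01, -2.48632459e-02,  3.92127407e-03,
         1.33316304e+01],
       [ 2.15800284e-03,  7.05529012e-02,  9.97505705e-01,
         1.64224202e+03],
       [ 0.00000000e+00,  0.00000000e+00,  0.00000000e+00,
         1.00000000e+00]])}
side {'fx': 496.30554016860935, 'fy': 496.30554016860935, 'cx': 318.28302627431833, 'cy': 235.29938485249113, 'pose': array([[-9.48936390e-01,  1.70156396e-01, -2.65643611e-01,
         3.02356312e+02],
       [-3.15347794e-01, -4.88449093e-01,  8.13617387e-01,
         8.95053145e+02],
       [ 8.68882161e-03,  8.55841273e-01,  5.17165564e-01,
         6.45445494e+02],
       [ 0.00000000e+00,  0.00000000e+00,  0.00000000e+00,
         1.00000000e+00]])}
8.0
```

View pics/top0.png

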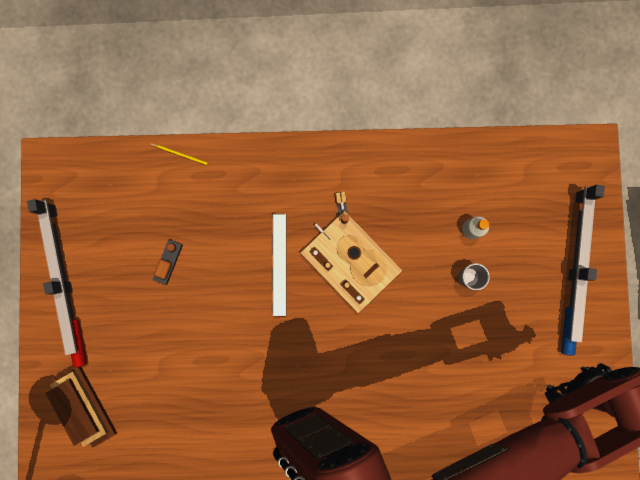

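View pics/side0.png

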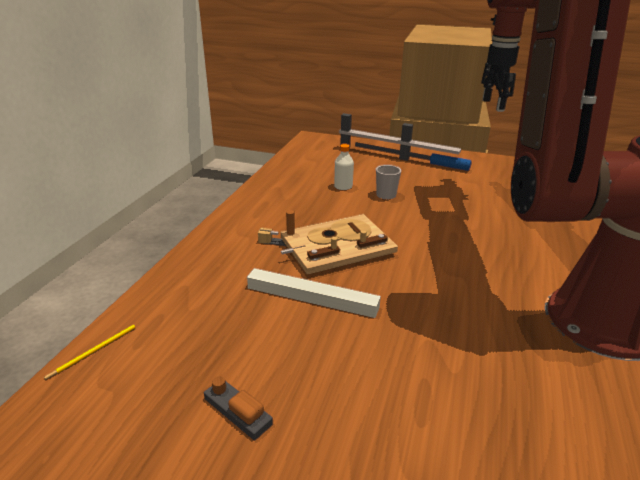

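The top view shows the board near (351,262), rotated counter-clockwise with its pointer at (318,229). The fixed pointer is at (342,205), the straightedge at (279,265), and the post near (344,218).

```bash
cat > h.py <<'E'
from workcell import *
import numpy as np, cv2
from scipy.spatial.transform import Rotation as R
def proj(n,P,ci=None):
    ci=ci or camera_info(n); T=np.linalg.inv(ci["pose"]); P=np.atleast_2d(P)
    c=P@T[:3,:3].T+T[:3,3]; x,y,z=c[:,0],-c[:,1],-c[:,2]
    if n=="wrist":
        r=np.hypot(x,y);th=np.arctan2(r,z);s=th/np.maximum(r,1e-9)
        return np.c_[ci["cx"]+ci["fx"]*x*s,ci["cy"]+ci["fy"]*y*s]
    return np.c_[ci["cx"]+ci["fx"]*x/z,ci["cy"]+ci["fy"]*y/z]
def ray(n,uv,z,ci=None):
    ci=ci or camera_info(n);a=(uv[0]-ci["cx"])/ci["fx"];b=(uv[1]-ci["cy"])/ci["fy"]
    if n=="wrist":
        r=np.hypot(a,b); d=np.array([a/r*np.sin(r),-b/r*np.sin(r),-np.cos(r)]) if r>0 else np.array([0,0,-1.])
    else: d=np.array([a,-b,-1.])
    d=ci["pose"][:3,:3]@d;o=ci["pose"][:3,3]
    return o+d*(z-o[2])/d[2]
E
python3 - <<'E'
from h import *
for n in("top","side"):
    im=camera(n)
    if n=="top": cv2.imwrite("pics/topz.png",cv2.resize(im[180:330,260:420,::-1],None,fx=5,fy=4,interpolation=cv2.INTER_CUBIC)[:600])
    else: cv2.imwrite("pics/sidez.png",cv2.resize(im[190:330,235:405,::-1],None,fx=4,fy=4,interpolation=cv2.INTER_CUBIC))
    for q in "jig mark pointer board board_center post straightedge keeper_near_peg keeper_far_peg glue plane tin".split():
        try:
            for r in cut_out(n,q)[:2]:
                if r["conf"]>.3: print(n,q,round(r["conf"],2),np.round(r["position"],1),r["region"].sum(),ray(n,r["position"],dict(mark=26,pointer=26,board=30,post=90,straightedge=30,keeper_near_peg=71,keeper_far_peg=71).get(q,12)).round(1))
        except Exception as e: print(n,q,e)
print(state()["t"])
E
```

```text
top jig 0.43 [348.8 259. ] 5486 [580.  -74.3  12. ]
top mark 0.84 [348.3 263.6] 5207 [566.7 -71.8  26. ]
top pointer 0.96 [351.3 261.9] 5110 [571.1 -80.2  26. ]
top board 0.91 [352.7 260.9] 5252 [573.6 -83.9  30. ]
top board 0.47 [350. 263.] 5295 [568.  -76.3  30. ]
top board_center 0.79 [352.6 261. ] 5041 [574.2 -84.7  12. ]
top post 0.77 [348.4 262.6] 5244 [566.5 -68.8  90. ]
top straightedge 0.89 [278.4 263.1] 1399 [572.7 120.3  30. ]
top keeper_near_peg 0.53 [353.2 293.1] 194 [485.7 -80.3  71. ]
top keeper_far_peg 0.77 [323.6 259.2] 173 [578.1  -3.7  71. ]
top glue 0.97 [475.1 227.8] 474 [ 658.4 -429.3   12. ]
top glue 0.7 [350.1 262.6] 5227 [569.9 -77.7  12. ]
top plane 0.57 [166.5 262.9] 735 [581.8 432.   12. ]
top tin 0.67 [473. 279.] 623 [ 515.9 -417.2   12. ]
top tin 0.47 [165.6 262.5] 678 [583.  434.5  12. ]
side jig 0.75 [331.5 244.4] 4766 [584.5 -71.9  12. ]
side mark 0.92 [329.7 242.7] 4566 [584.5 -56.3  26. ]
side pointer 0.74 [389.2 180.7] 754 [ 520.9 -445.    26. ]
side pointer 0.62 [333.9 244. ] 4465 [573.5 -54.1  26. ]
side board 0.96 [335.1 243.9] 4515 [569.2 -49.3  30. ]
side board 0.68 [240.8 408.6] 2142 [569.2 447.9  30. ]
side board_center 0.57 [337.6 241.6] 4445 [574.3 -88.9  12. ]
side post 0.66 [335.8 238.9] 4466 [547.6  23.   90. ]
side post 0.52 [326.7 250.6] 354 [552.1  73.3  90. ]
side straightedge 0.89 [314.  294.8] 2841 [554.  148.1  30. ]
side keeper_near_peg 0.89 [368. 241.] 275 [486.5 -21.7  71. ]
side keeper_far_peg 0.6 [327.6 249. ] 352 [560.7  38.6  71. ]
side keeper_far_peg 0.53 [386.2 179.5] 741 [ 514.4 -352.6   71. ]
side glue 0.97 [345.6 169.2] 714 [ 673.7 -514.4   12. ]
side plane 0.76 [239.6 406.1] 2190 [580.9 431.1  12. ]
side plane 0.69 [329.4 243.6] 4751 [590.3 -73.7  12. ]
side tin 0.6 [386.6 178.7] 738 [ 536.2 -486.9   12. ]
1.4
```

View pics/topz.png

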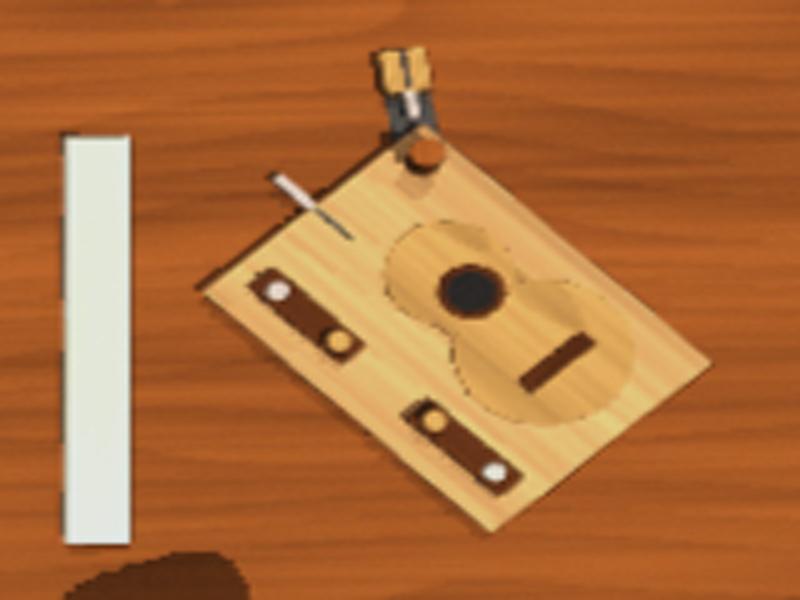

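View pics/sidez.png

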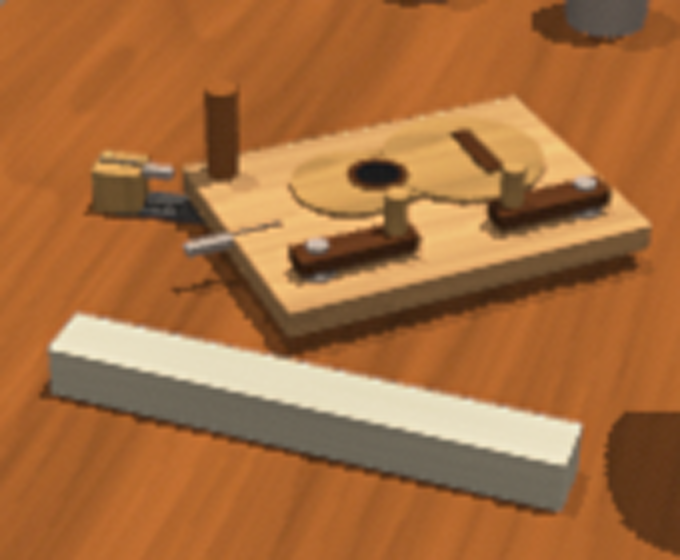

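```bash
cat > fit0.py <<'E'
from h import *
from scipy.optimize import least_squares
t=lambda x,y:((x+.5)/5-.5+260,(y+.5)/4-.5+180)
s=lambda x,y:((x+.5)/4-.5+235,(y+.5)/4-.5+190)
B={'cL':(115,85,30),'cB':(-115,85,30),'cR':(-115,-85,30),'cT':(115,-85,30),'post':(95,-65,90),'ptr':(143,0,26),'np':(-37,55,71),'fp':(37,55,71)}
J={'blk':(180,0,30),'mark':(147,0,26)}
O=[('top','cL',t(203,293)),('top','cB',t(493,532)),('top','cR',t(711,362)),('top','cT',t(423,127)),('top','post',t(427,150)),('top','ptr',t(272,175)),('top','np',t(436,418)),('top','fp',t(340,340)),('top','blk',t(403,72)),
('side','post',s(222,90)),('side','cB',s(650,225)),('side','cL',s(290,315)),('side','cR',s(515,97)),('side','ptr',s(187,245)),('side','np',s(515,167)),('side','fp',s(397,197)),('side','blk',s(121,163)),('side','mark',s(173,172))]
ci={n:camera_info(n) for n in('top','side')}
def pt(p,k):
    q=np.array(B.get(k) or J[k],float);a=p[2]+(p[3] if k in B else 0)
    c,s_=np.cos(a),np.sin(a);return np.array([p[0]+c*q[0]-s_*q[1],p[1]+s_*q[0]+c*q[1],q[2]])
f=lambda p:np.concatenate([proj(n,pt(p,k),ci[n])[0]-uv for n,k,uv in O])
r=least_squares(f,[570,-75,0,.6],loss='soft_l1')
print(r.x); 
for o,e in zip(O,f(r.x).reshape(-1,2)): print(o[0],o[1],e.round(1))
for k in('post','np','fp','ptr'): print(k,pt(r.x,k).round(1))
p0=r.x.copy();p0[3]=0
for k in('post','np','fp','ptr'): print('at0',k,pt(p0,k).round(1))
# straightedge corners
for c in [(64,136),(130,136),(130,544),(64,544)]: print('se top',ray('top',t(*c),30,ci['top']).round(1))
for c in [(82,315),(52,352),(565,465),(580,427)]: print('se side',ray('side',s(*c),30,ci['side']).round(1))
E
python3 fit0.py
```

```text
[ 5.71956617e+02 -7.83921712e+01  1.34815227e-01  6.03833855e-01]
top cL [-0.8 -0.2]
top cB [-0.7  0.8]
top cR [0.3 0.3]
top cT [-0.3 -1.1]
top post [-0.3  0.7]
top ptr [0.7 0.9]
top np [-0.4  0.9]
top fp [-0.4  0.4]
top blk [-0.1 -0.2]
side post [-0.3 -1.3]
side cB [ 0.7 -0.9]
side cL [-0.3 -1.2]
side cR [-0.3 -1.1]
side ptr [-0.3  1. ]
side np [-0.2 -0.9]
side fp [-0.  -1.8]
side blk [-0.4 -0.5]
side mark [-0.2  0.1]
post [686.  -62.5  90. ]
np [507.6 -62.6  71. ]
fp [562.3 -12.8  71. ]
ptr [677.7  17.9  26. ]
at0 post [ 674.8 -130.    90. ]
at0 np [527.9 -28.9  71. ]
at0 fp [601.2 -18.9  71. ]
at0 ptr [713.7 -59.2  26. ]
se top [709.8 134.1  30. ]
se top [708.9  97.6  30. ]
se top [428.7 103.5  30. ]
se top [429.6 139.5  30. ]
se side [703.6 102.4  30. ]
se side [704.3 138.4  30. ]
se side [429.1 141.7  30. ]
se side [428.6 110.2  30. ]
```

The jig is at about (572, -78), yaw 0.135, with the board at 0.60 rad. The straightedge centre is at about (568, 119). Next I'll move over the post.

```bash
cat > mv.py <<'E'
from h import *
def axes(): 
    s=state();M=R.from_quat(s["ee_rot"]).as_matrix();return s["eef_pos"],M
def yaw(): # world angle of tool y axis
    p,M=axes();return np.arctan2(M[1,1],M[0,1])
def rows(wps,n=None):
    """wps: list of (x,y,z,yaw_of_tool_y) world; print tool offsets; spin about tool x (down): +spin => yaw decreases"""
    p,M=axes(); y=yaw(); p=p.copy()
    print("at",p.round(1),"yaw",round(y,3),"xaxis",M[:,0].round(3))
    for w in wps:
        d=np.array(w[:3])-p; Y=np.array([np.cos(y),np.sin(y),0]);X=np.array([0,0,-1.]);Z=np.cross(X,Y)
        dy=(w[3]-y+np.pi)%(2*np.pi)-np.pi
        print("offset",[round(float(d@a),1) for a in(X,Y,Z)],"spin",round(-dy,3),"len",round(np.linalg.norm(d),1))
        p=np.array(w[:3]);y=w[3]
E
python3 - <<'E'
from mv import *
print(R.from_quat(state()["ee_rot"]).as_matrix().round(3))
p=state()["eef_pos"]; y=yaw()
rows([(686,-62.5,p[2],y)])
print(camera_info("wrist"))
E
```

```text
[[ 0.     0.435 -0.901]
 [ 0.    -0.901 -0.435]
 [-1.    -0.    -0.   ]]
at [ 271.8 -562.8  218.3] yaw -1.121 xaxis [ 0.  0. -1.]
offset [0.0, -270.5, -590.5] spin -0.0 len 649.5
{'fx': 371.64829954431775, 'fy': 371.64829954431775, 'cx': 316.8878934193597, 'cy': 238.3719533241186, 'pose': array([[ 4.34483828e-01,  8.62322759e-01,  2.60044733e-01,
         3.39041414e+02],
       [-9.00678994e-01,  4.15636050e-01,  1.26586034e-01,
        -5.29505207e+02],
       [ 1.07405206e-03, -2.89216413e-01,  9.57263137e-01,
         3.73835800e+02],
       [ 0.00000000e+00,  0.00000000e+00,  0.00000000e+00,
         1.00000000e+00]])}
```

>>> {"op": "drive_tool", "data": {
  "plan": [
    {"gripper": -1,"offset": [0,-17,-37],"spin": 0},
    {"gripper": -1,"offset": [0,-17,-37],"spin": 0},
    {"gripper": -1,"offset": [0,-17,-37],"spin": 0},
    {"gripper": -1,"offset": [0,-17,-37],"spin": 0},
    {"gripper": -1,"offset": [0,-17,-37],"spin": 0},
    {"gripper": -1,"offset": [0,-17,-37],"spin": 0},
    {"gripper": -1,"offset": [0,-17,-37],"spin": 0},
    {"gripper": -1,"offset": [0,-17,-37],"spin": 0},
    {"gripper": -1,"offset": [0,-17,-37],"spin": 0},
    {"gripper": -1,"offset": [0,-17,-37],"spin": 0},
    {"gripper": -1,"offset": [0,-17,-37],"spin": 0},
    {"gripper": -1,"offset": [0,-17,-37],"spin": 0.1}
  ]
}}

```text
t: 2.4
eef_pos: [584.0, -184.3, 218.5]
ee_rot: [0.697, 0.122, -0.696, 0.123]
force: [1.5, -0.9, -0.1]
width: 85.3
```

```bash
python3 - <<'E'
from mv import *
print(state()["t"])
p=state()["eef_pos"]; y=yaw()
rows([(686,-62.5,200,-1.43)])
ci=camera_info("wrist");cv2.imwrite("pics/w1.png",camera("wrist")[:,:,::-1])
E
```

```text
2.4
at [ 584.  -184.3  218.5] yaw -1.222 xaxis [ 0. -0. -1.]
offset [18.5, -79.7, -137.5] spin 0.208 len 160.0
```

View pics/w1.png

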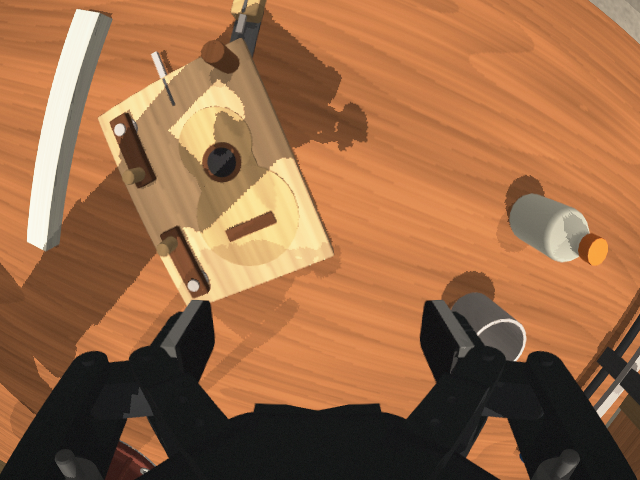

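```bash
python3 - <<'E'
from mv import *
for k,P in dict(post=(686,-62.5,90),np=(507.6,-62.6,71),fp=(562.3,-12.8,71),ptr=(677.7,17.9,26)).items(): print(k,proj("wrist",P).round(1))
im=cv2.imread("pics/w1.png");cv2.imwrite("pics/w1z.png",cv2.resize(im[0:150,90:290],None,fx=4,fy=4,interpolation=cv2.INTER_CUBIC))
E
```

```text
post [[220.1  62.6]]
np [[170.3 260.8]]
fp [[135.  188.2]]
ptr [[160.6  62.6]]
```

View pics/w1z.png

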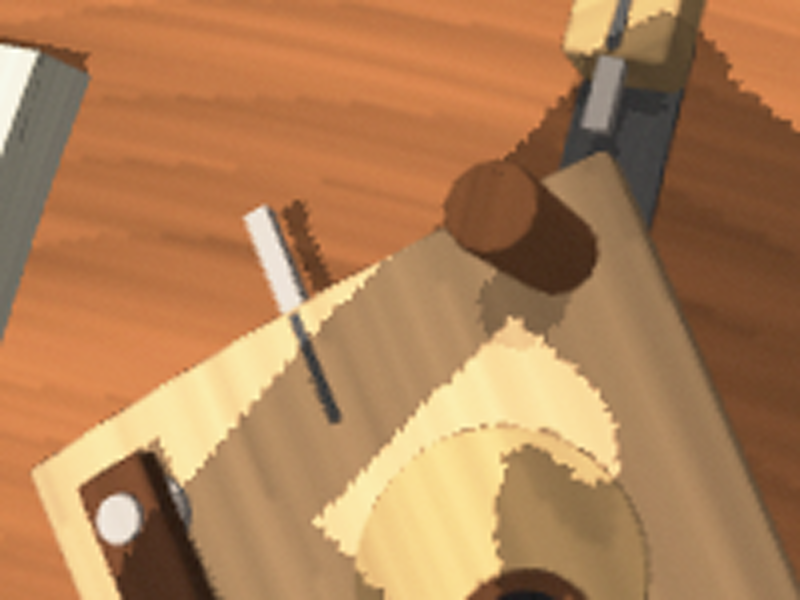

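```bash
python3 - <<'E'
from mv import *
ci=camera_info("wrist");im=camera("wrist")[:,:,::-1]
print(state()["eef_pos"],state()["qvel"].round(3))
cv2.imwrite("pics/w2z.png",cv2.resize(im[0:150,90:290],None,fx=4,fy=4,interpolation=cv2.INTER_CUBIC))
for k,P in dict(post=(686,-62.5,90),np=(507.6,-62.6,71),fp=(562.3,-12.8,71),ptr=(677.7,17.9,26)).items(): print(k,proj("wrist",P).round(1))
E
```

```text
[ 586.05445262 -181.00819198  218.49442881] [-0.077 -0.017  0.028 -0.081  0.018 -0.124]
post [[218.1  56.9]]
np [[166.6 255.5]]
fp [[131.9 182.4]]
ptr [[159.   57.2]]
```

View pics/w2z.png

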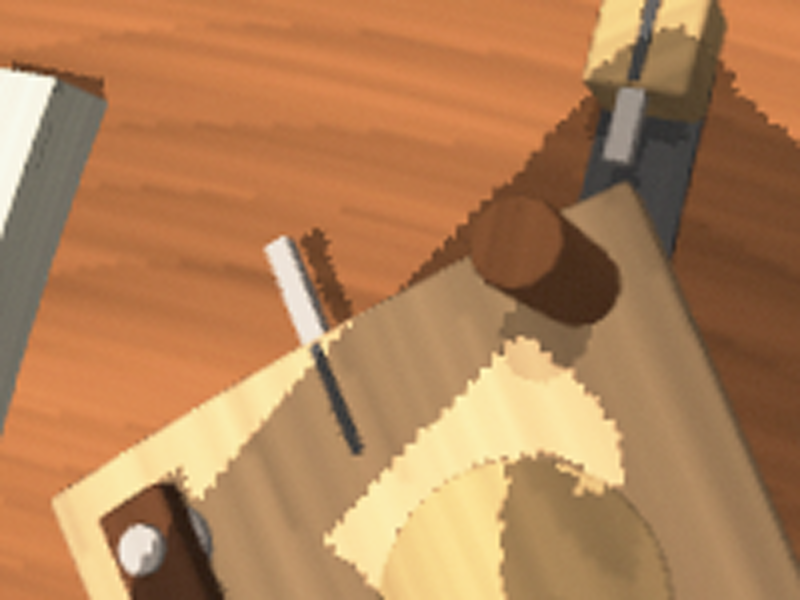

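The post top projects within about 2 px of where it appears in the wrist view, so the model holds. I'll move over the post and descend.

```bash
python3 - <<'E'
from mv import *
rows([(686,-62.5,115,yaw()),(686,-62.5,115,-1.43)])
E
```

```text
at [ 586.1 -181.   218.5] yaw -1.216 xaxis [ 0.002  0.002 -1.   ]
offset [103.5, -76.4, -134.9] spin -0.0 len 186.4
offset [0.0, 0.0, 0.0] spin 0.214 len 0.0
```

>>> {"op": "drive_tool", "data": {
  "plan": [
    {"gripper": -1,"offset": [17.2,-13.5,-23.2],"spin": 0},
    {"gripper": -1,"offset": [17.2,-13.5,-23.2],"spin": 0},
    {"gripper": -1,"offset": [17.2,-13.5,-23.2],"spin": 0},
    {"gripper": -1,"offset": [17.2,-13.5,-23.2],"spin": 0},
    {"gripper": -1,"offset": [17.2,-13.5,-23.2],"spin": 0},
    {"gripper": -1,"offset": [17.2,-13.5,-23.2],"spin": 0},
    {"gripper": -1,"offset": [0,0,0],"spin": 0.07},
    {"gripper": -1,"offset": [0,0,0],"spin": 0.07},
    {"gripper": -1,"offset": [0,0,0],"spin": 0.07},
    {"gripper": -1,"offset": [0,0,0],"spin": 0}
  ]
}}

```text
t: 3.33
eef_pos: [685.6, -62.9, 114.7]
ee_rot: [-0.705, -0.049, 0.706, -0.049]
force: [-0.1, -0.2, 0.6]
width: 85.5
```

```bash
python3 - <<'E'
from mv import *
rows([(686,-62.5,58,-1.43)])
ci=camera_info("wrist");im=camera("wrist")[:,:,::-1];cv2.imwrite("pics/w3.png",im)
print(proj("wrist",[(686,-62.5,90),(717.7,-58.6,26),(677.7,17.9,26)],ci).round(1))
rows([(686,-62.5,58,-1.43)])
E
```

```text
at [685.6 -62.9 114.7] yaw -1.432 xaxis [-0.001 -0.    -1.   ]
offset [56.7, -0.3, -0.4] spin -0.002 len 56.7
[[318.1 274.9]
 [318.6 193.3]
 [203.4 235.3]]
at [685.7 -63.  114.9] yaw -1.43 xaxis [-0. -0. -1.]
offset [56.9, -0.4, -0.4] spin 0.0 len 56.9
```

View pics/w3.png

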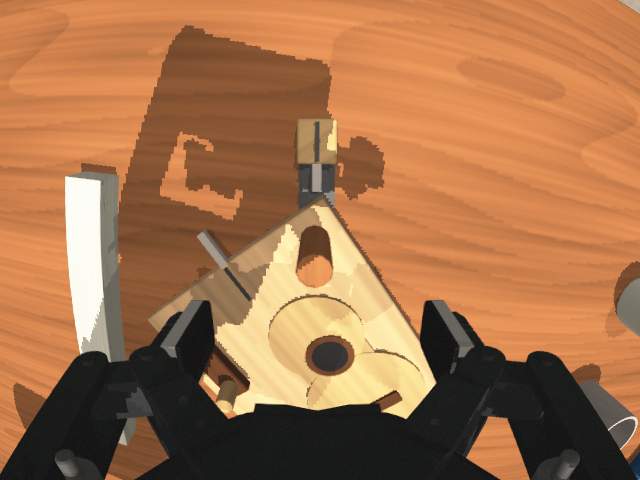

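The wrist view puts the post top at (315,270) and the mark tip at (317,191), both within 5 px of the model. I'll descend and grip.

>>> {"op": "drive_tool", "data": {
  "plan": [
    {"gripper": -1,"offset": [28,-0.3,-0.4],"spin": 0},
    {"gripper": -1,"offset": [29,0,0],"spin": 0},
    {"gripper": 1,"offset": [0,0,0],"spin": 0},
    {"gripper": 1,"offset": [0,0,0],"spin": 0},
    {"gripper": 1,"offset": [0,0,0],"spin": 0},
    {"gripper": 1,"offset": [0,0,0],"spin": 0},
    {"gripper": 1,"offset": [0,0,0],"spin": 0},
    {"gripper": 1,"offset": [0,0,0],"spin": 0}
  ],
  "squeeze": 30
}}

```text
t: 4.05
eef_pos: [688.0, -62.0, 60.8]
ee_rot: [0.707, 0.049, -0.704, 0.05]
force: [-0.3, 0.2, 3.1]
width: 18.5
```

```bash
python3 - <<'E'
from mv import *
rows([(686,-62.5,58,-1.43)]); print(state()["width"],state()["force"])
E
```

```text
at [688.  -62.   60.8] yaw -1.431 xaxis [ 0.004 -0.    -1.   ]
offset [2.8, 0.2, 2.1] spin -0.001 len 3.5
18.490023892556383 [-0.34685188  0.21207599  3.11775403]
```

>>> {"op": "drive_tool", "data": {
  "plan": [
    {"gripper": 1,"offset": [0,5.75,0.14],"spin": 0.05},
    {"gripper": 1,"offset": [0,5.75,0.14],"spin": 0.05},
    {"gripper": 1,"offset": [0,5.75,0.14],"spin": 0.05},
    {"gripper": 1,"offset": [0,5.75,0.14],"spin": 0.05},
    {"gripper": 1,"offset": [0,5.75,0.14],"spin": 0.05},
    {"gripper": 1,"offset": [0,5.75,0.14],"spin": 0.05},
    {"gripper": 1,"offset": [0,5.75,0.14],"spin": 0.05},
    {"gripper": 1,"offset": [0,5.75,0.14],"spin": 0.05},
    {"gripper": 1,"offset": [0,5.75,0.14],"spin": 0.05},
    {"gripper": 1,"offset": [0,5.75,0.14],"spin": 0.05},
    {"gripper": 1,"offset": [0,5.75,0.14],"spin": 0.05},
    {"gripper": 1,"offset": [0,0,0],"spin": 0}
  ]
}}

```text
t: 5.05
eef_pos: [678.9, -124.1, 60.8]
ee_rot: [0.693, -0.144, -0.691, -0.145]
force: [-2.2, 0.7, 5.8]
width: 18.5
```

```bash
python3 - <<'E'
from mv import *
import sys
rows([(674.8,-130,58,-2.03)]); print(state()["width"],state()["force"])
ci=camera_info("wrist");im=camera("wrist")[:,:,::-1];cv2.imwrite("pics/w4.png",im)
im=camera("top")[:,:,::-1];cv2.imwrite("pics/t4.png",cv2.resize(im[180:330,260:420],None,fx=5,fy=4,interpolation=cv2.INTER_CUBIC))
E
```

```text
at [ 678.9 -124.1   60.8] yaw -1.982 xaxis [ 0.002 -0.    -1.   ]
offset [2.8, 7.0, 1.4] spin 0.048 len 7.7
18.474433924445698 [-2.24343347  0.6845332   5.82516743]
```

View pics/w4.png

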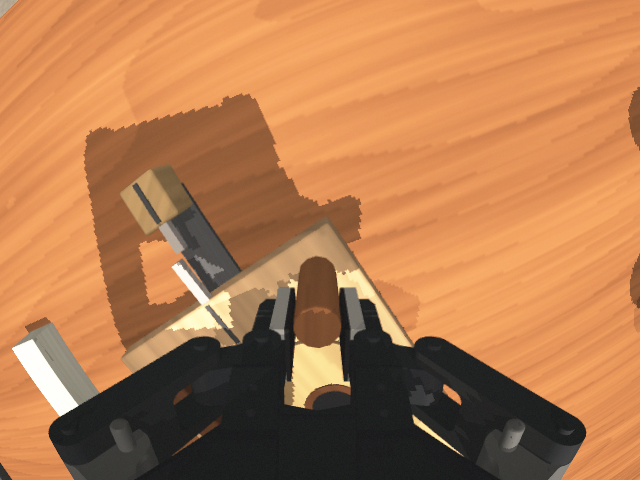

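View pics/t4.png

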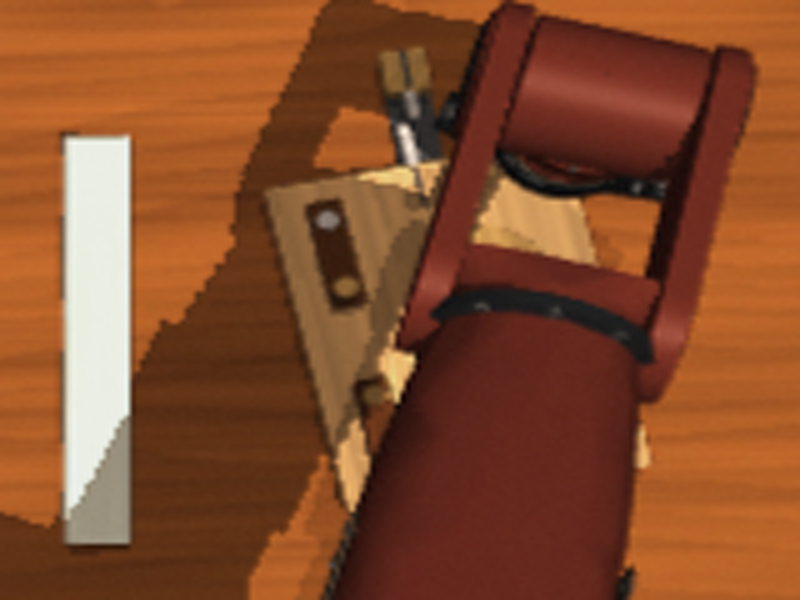

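```bash
python3 - <<'E'
from mv import *
im=cv2.imread("pics/w4.png")
cv2.imwrite("pics/w4z.png",cv2.resize(im[200:350,120:270],None,fx=4,fy=4,interpolation=cv2.INTER_CUBIC))
E
```

```text
(no output)
```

View pics/w4z.png

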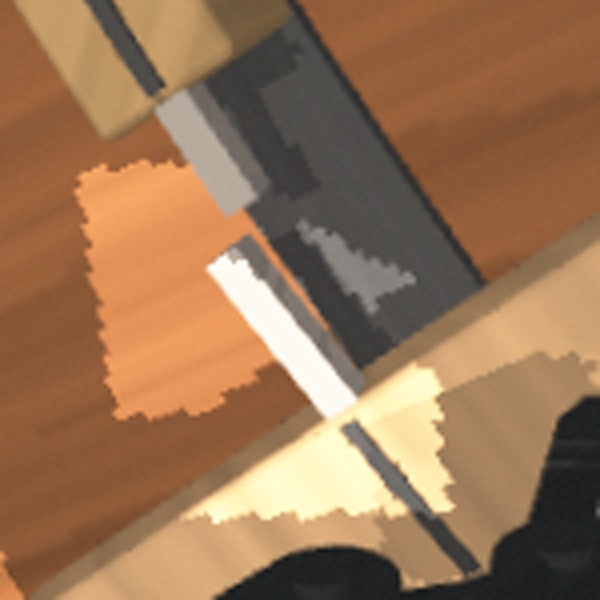

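```bash
cat > ang.py <<'E'
from mv import *
def zz(x,y,ox,oy,s=4): return ((x+.5)/s-.5+ox,(y+.5)/s-.5+oy)
C=np.array([572,-78.4]);YAW=.1348
def rep(ci,uvs,zs,names):
    for n,uv,z in zip(names,uvs,zs):
        p=ray("wrist",uv,z,ci);d=p[:2]-C;print(n,p.round(1),"r",np.hypot(*d).round(1),"ang",(np.arctan2(d[1],d[0])-YAW).round(4))
E
python3 - <<'E'
from ang import *
ci=camera_info("wrist")
rep(ci,[zz(240,207,120,200),zz(221,258,120,200),zz(95,0,120,200),zz(158,93,120,200),zz(347,425,120,200),zz(475,572,120,200)],[29,29,30,30,30,30],["mark","ptr","blkline far","blkline near","lineout","linein"])
E
```

```text
mark [719.3 -56.6  29. ] r 148.9 ang 0.0121
ptr [713.8 -50.   29. ] r 144.6 ang 0.0632
blkline far [754.3 -51.5  30. ] r 184.3 ang 0.0118
blkline near [738.8 -53.9  30. ] r 168.6 ang 0.0112
lineout [684.1 -55.1  30. ] r 114.5 ang 0.0702
linein [654.9 -60.9  30. ] r 84.8 ang 0.0727
```

>>> {"op": "drive_tool", "data": {
  "plan": [
    {"gripper": 1,"offset": [0,3,0.04],"spin": 0.026},
    {"gripper": 1,"offset": [0,3,0.04],"spin": 0.026},
    {"gripper": 1,"offset": [0,0,0],"spin": 0},
    {"gripper": 1,"offset": [0,0,0],"spin": 0}
  ]
}}

```text
t: 5.48
eef_pos: [676.6, -129.1, 60.8]
ee_rot: [0.689, -0.161, -0.687, -0.162]
force: [-0.8, 1.6, 4.4]
width: 18.7
```

```bash
python3 - <<'E'
from mv import *
import sys
rows([(674.8,-130,58,-2.03)]); print(state()["width"],state()["force"])
ci=camera_info("wrist");im=camera("wrist")[:,:,::-1];cv2.imwrite("pics/w5.png",cv2.resize(im[200:350,120:270],None,fx=4,fy=4,interpolation=cv2.INTER_CUBIC))
E
```

```text
at [ 676.6 -129.1   60.8] yaw -2.032 xaxis [ 0.003 -0.    -1.   ]
offset [2.8, 1.6, 1.2] spin -0.002 len 3.5
18.739078992110432 [-0.799859    1.55925839  4.42495012]
```

View pics/w5.png

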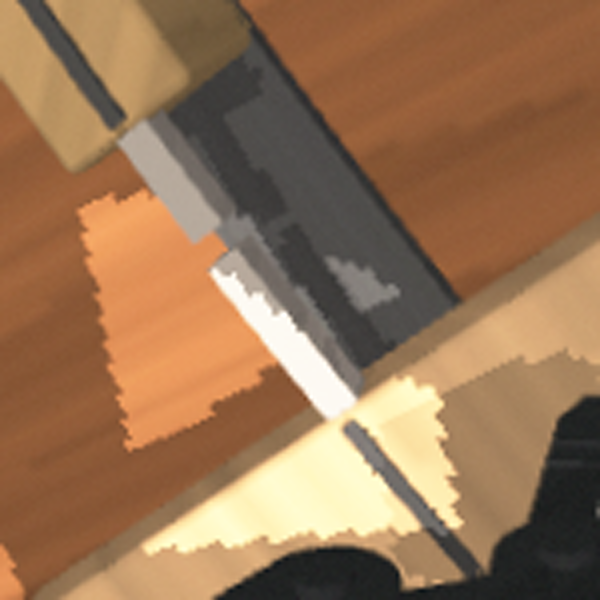

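```bash
python3 - <<'E'
from ang import *
ci=camera_info("wrist")
z=lambda x,y:zz(x,y,120,200)
rep(ci,[z(208,231),z(223,259),z(193,242),z(210,268),z(120,138),z(325,415),z(30,0),z(119,121),z(349,427),z(476,573)],[29]*6+[30]*4,["mark","ptr","markL","ptrL","markL base","ptrL base","blkline far","blkline near","lineout","linein"])
E
```

```text
mark [719.5 -57.1  29. ] r 149.0 ang 0.0085
ptr [715.  -56.9  29. ] r 144.6 ang 0.0147
markL [719.2 -54.   29. ] r 149.2 ang 0.0292
ptrL [714.7 -54.2  29. ] r 144.7 ang 0.033
markL base [737.2 -52.3  29. ] r 167.3 ang 0.0218
ptrL base [687.7 -57.5  29. ] r 117.6 ang 0.0437
blkline far [760.6 -50.9  30. ] r 190.6 ang 0.0097
blkline near [739.4 -54.1  30. ] r 169.1 ang 0.0091
lineout [684.8 -60.4  30. ] r 114.3 ang 0.0236
linein [655.6 -64.7  30. ] r 84.8 ang 0.028
```

>>> {"op": "drive_tool", "data": {
  "plan": [
    {"gripper": 1,"offset": [0,0.6,0],"spin": 0.005},
    {"gripper": 1,"offset": [0,0,0],"spin": 0},
    {"gripper": -0.5,"offset": [0,0,0],"spin": 0},
    {"gripper": -0.5,"offset": [0,0,0],"spin": 0},
    {"gripper": -0.5,"offset": [0,0,0],"spin": 0},
    {"gripper": -0.5,"offset": [-20,0,0],"spin": 0},
    {"gripper": -0.5,"offset": [-30,0,0],"spin": 0},
    {"gripper": -0.5,"offset": [-30,0,0],"spin": 0},
    {"gripper": -0.5,"offset": [-20,0,20],"spin": 0},
    {"gripper": -0.5,"offset": [0,-20,20],"spin": -0.1},
    {"gripper": -0.5,"offset": [0,-20,20],"spin": -0.1},
    {"gripper": -0.5,"offset": [0,0,0],"spin": -0.1}
  ]
}}

```text
t: 6.53
eef_pos: [634.9, -64.1, 158.3]
ee_rot: [-0.704, 0.056, 0.706, 0.057]
force: [-0.5, -1.1, -0.3]
width: 63.5
```

```bash
python3 - <<'E'
from mv import *
import sys
camera("top");camera("top")
rows([(674.8,-130,58,-2.03)]); print(state()["width"],state()["force"],state()["qvel"].round(3))
ci=camera_info("wrist");im=camera("wrist")[:,:,::-1];cv2.imwrite("pics/w6full.png",im);np.save("ci6.npy",ci,allow_pickle=True)
E
```

```text
at [636.3 -67.2 158. ] yaw -1.736 xaxis [-0. -0. -1.]
offset [100.0, 55.6, -48.3] spin 0.294 len 124.2
64.26166271594278 [-0.58968141  0.2413838   0.21295377] [-0.023  0.018 -0.026 -0.007 -0.005  0.086]
```

View pics/w6full.png

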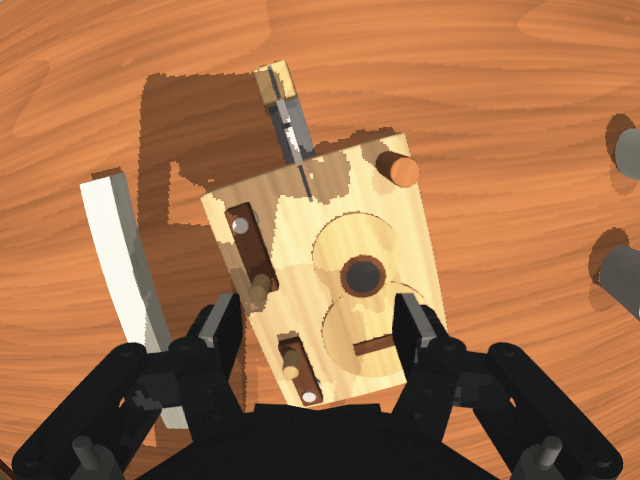

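```bash
python3 - <<'E'
import cv2
im=cv2.imread("pics/w6full.png")
cv2.imwrite("pics/w6a.png",cv2.resize(im[50:210,195:345],None,fx=5,fy=3.75 and 5,interpolation=cv2.INTER_CUBIC)[:600])
cv2.imwrite("pics/w6b.png",cv2.resize(im[120:270,190:450],None,fx=3,fy=3,interpolation=cv2.INTER_CUBIC))
E
```

```text
(no output)
```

View pics/w6a.png

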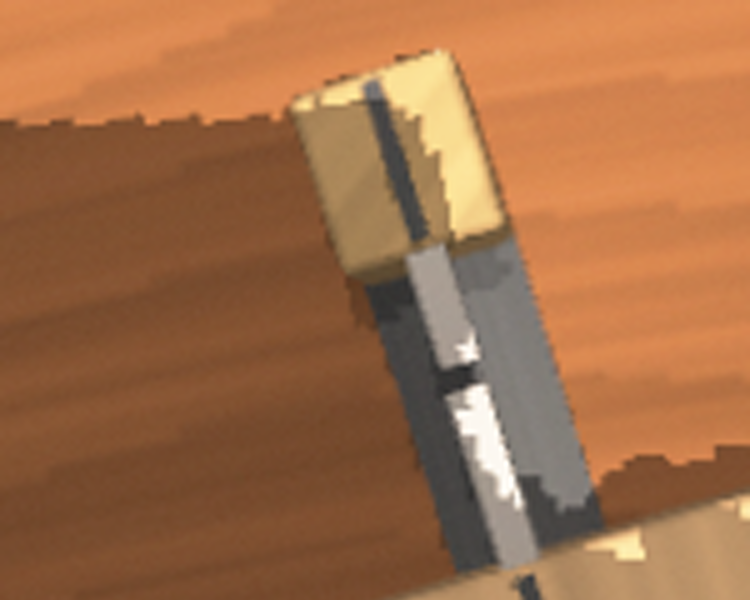

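View pics/w6b.png

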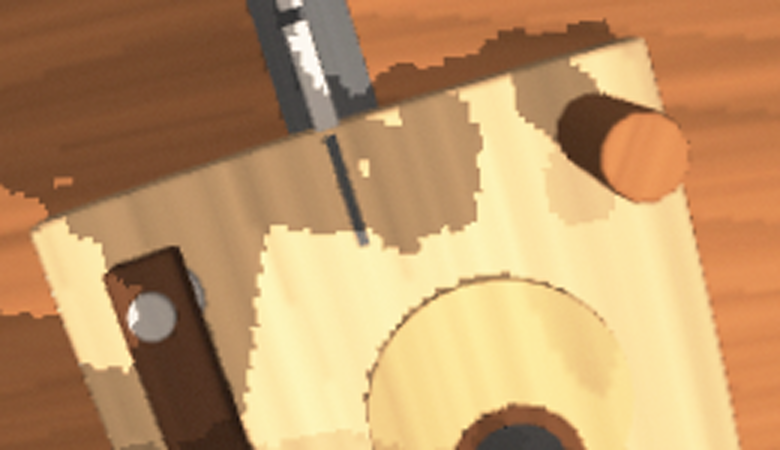

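```bash
python3 - <<'E'
from ang import *
ci=np.load("ci6.npy",allow_pickle=True).item()
z=lambda x,y:zz(x,y,195,50,5); w=lambda x,y:zz(x,y,190,120,3)
N=["markL","markR","mbL","mbR","ptrL","ptrR","pbL","pbR","blk far","blk near","lineout","linein","cL","cT","post"]
uv=[z(443,370),z(480,362),z(409,258),z(444,245),z(447,398),z(482,382),z(502,570),z(540,555),z(373,82),z(420,238),w(330,137),w(363,243),w(33,228),w(645,38),w(644,157)]
rep(ci,uv,[29]*8+[30]*6+[90],N)
# fit: center shift, yaw, theta
from scipy.optimize import least_squares
J=dict(zip(N,[(147,3,29),(147,-3,29),(167,3,29),(167,-3,29)]+[(143,3,29),(143,-3,29),(115,3,29),(115,-3,29)]+[(193,0,30),(167,0,30),(115,0,30),(82,0,30),(115,85,30),(115,-85,30),(95,-65,90)]))
fixed={"markL","markR","mbL","mbR","blk far","blk near"}
skip={"linein","blk far","blk near","mbL","mbR"}
def f(p,wt=True):
    o=[]
    for n,u in zip(N,uv):
        q=J[n];a=p[2]+(0 if n in fixed else p[3]);c,s=np.cos(a),np.sin(a)
        m=np.array([p[0]+c*q[0]-s*q[1],p[1]+s*q[0]+c*q[1]])
        e=ray("wrist",u,q[2],ci)[:2]-m
        # rotate into radial/lateral
        e=np.array([c*e[0]+s*e[1],-s*e[0]+c*e[1]])
        if n in("linein","blk far","blk near","mbL","mbR","pbL","pbR") and wt: e[0]*=0
        o.append(e)
    return np.concatenate(o)
r=least_squares(f,[572,-78.4,.135,0]);print(r.x.round(4), np.sqrt(np.diag(np.linalg.inv(r.jac.T@r.jac)))*.5)
for n,e in zip(N,f(r.x).reshape(-1,2)):print(n,e.round(2))
E
```

```text
markL [718.8 -54.1  29. ] r 148.8 ang 0.0293
markR [719.  -59.8  29. ] r 148.1 ang -0.009
mbL [736.7 -52.   29. ] r 166.8 ang 0.0242
mbR [737.7 -57.5  29. ] r 167.0 ang -0.0095
ptrL [714.4 -53.9  29. ] r 144.5 ang 0.0353
ptrR [715.9 -59.6  29. ] r 145.1 ang -0.0048
pbL [686.9 -57.6  29. ] r 116.8 ang 0.0444
pbR [688.2 -63.7  29. ] r 117.1 ang -0.009
blk far [764.7 -51.3  30. ] r 194.6 ang 0.0049
blk near [739.4 -54.2  30. ] r 169.1 ang 0.0086
lineout [685.  -60.9  30. ] r 114.4 ang 0.0185
linein [656.5 -64.6  30. ] r 85.6 ang 0.0276
cL [676.   21.4  30. ] r 144.2 ang 0.6298
cT [ 698.1 -144.6   30. ] r 142.5 ang -0.6184
post [ 676.5 -127.1   90. ] r 115.3 ang -0.5713
[ 5.730045e+02 -7.617090e+01  1.301000e-01  4.100000e-03] [0.17828182 0.42797278 0.00285891 0.00190642]
markL [ 0.41 -0.02]
markR [-0.15  0.28]
mbL [-0.   -0.26]
mbR [-0.    0.12]
ptrL [0.13 0.1 ]
ptrR [0.82 0.31]
pbL [0.   0.18]
pbR [ 0.   -0.07]
blk far [ 0.   -0.22]
blk near [0.   0.17]
lineout [-1.93  0.11]
linein [0.   0.34]
cL [ 0.17 -2.09]
cT [-0.17  0.4 ]
post [0.71 0.64]
```

The board reads about 0.004 rad off the mark, which is fine for now. Next is the straightedge: I'll move beyond its +y face with the jaw axis along it.

```bash
python3 - <<'E'
from mv import *
rows([(568,170,120,yaw()),(568,170,120,-.02)])
E
```

```text
at [636.7 -68.  158. ] yaw -1.74 xaxis [ 0.    -0.001 -1.   ]
offset [38.0, -223.1, 107.8] spin -0.0 len 250.7
offset [0.0, 0.0, 0.0] spin -1.72 len 0.0
```

>>> {"op": "drive_tool", "data": {
  "plan": [
    {"gripper": -1,"offset": [5.4,-31.9,15.4],"spin": 0},
    {"gripper": -1,"offset": [5.4,-31.9,15.4],"spin": 0},
    {"gripper": -1,"offset": [5.4,-31.9,15.4],"spin": 0},
    {"gripper": -1,"offset": [5.4,-31.9,15.4],"spin": 0},
    {"gripper": -1,"offset": [5.4,-31.9,15.4],"spin": 0},
    {"gripper": -1,"offset": [5.4,-31.9,15.4],"spin": 0},
    {"gripper": -1,"offset": [5.4,-31.9,15.4],"spin": 0},
    {"gripper": -1,"offset": [0,0,0],"spin": -0.12},
    {"gripper": -1,"offset": [0,0,0],"spin": -0.12},
    {"gripper": -1,"offset": [0,0,0],"spin": -0.12},
    {"gripper": -1,"offset": [0,0,0],"spin": -0.12},
    {"gripper": -1,"offset": [0,0,0],"spin": -0.12}
  ]
}}

```text
t: 7.68
eef_pos: [568.5, 169.3, 120.0]
ee_rot: [0.69, 0.153, -0.69, 0.153]
force: [1.0, -0.7, 0.2]
width: 85.4
```

>>> {"op": "drive_tool", "data": {
  "plan": [
    {"gripper": -1,"offset": [0,0,0],"spin": -0.112},
    {"gripper": -1,"offset": [0,0,0],"spin": -0.112},
    {"gripper": -1,"offset": [0,0,0],"spin": -0.112},
    {"gripper": -1,"offset": [0,0,0],"spin": -0.112},
    {"gripper": -1,"offset": [0,0,0],"spin": -0.112},
    {"gripper": -1,"offset": [0,0,0],"spin": -0.112},
    {"gripper": -1,"offset": [0,0,0],"spin": -0.112},
    {"gripper": -1,"offset": [0,0,0],"spin": -0.112},
    {"gripper": -1,"offset": [0,0,0],"spin": -0.112},
    {"gripper": -1,"offset": [0,0,0],"spin": -0.112},
    {"gripper": -1,"offset": [0,0,0],"spin": 0}
  ]
}}

```text
t: 8.6
eef_pos: [568.5, 169.1, 120.1]
ee_rot: [-0.505, -0.495, 0.505, -0.495]
force: [0.1, -0.4, -0.4]
width: 85.2
```

```bash
python3 - <<'E'
from mv import *
camera("top")
ci=camera_info("wrist");im=camera("wrist")[:,:,::-1];cv2.imwrite("pics/w7.png",im);np.save("ci7.npy",ci,allow_pickle=True)
rows([(568,170,13,-.02)])
print(proj("wrist",[(709,134,30),(709,98,30),(429,140,30),(429,104,30)],ci).round(1))
E
```

```text
at [568.3 169.4 120.1] yaw -0.023 xaxis [-0. -0. -1.]
offset [107.1, -0.3, -0.6] spin -0.003 len 107.1
[[496.5 278. ]
 [489.6 318.4]
 [137.9 278.9]
 [146.6 319.4]]
```

View pics/w7.png

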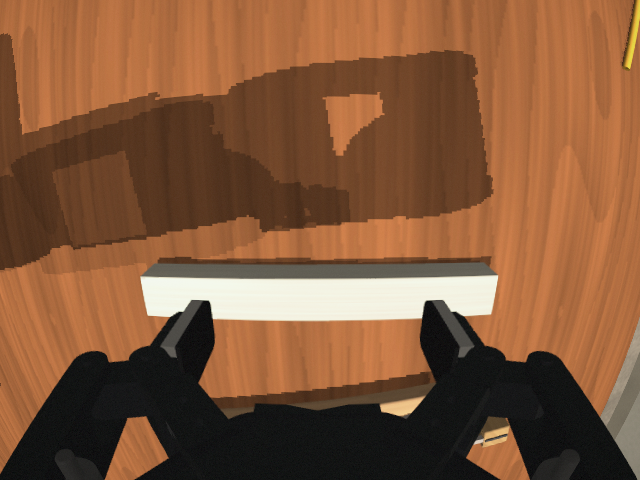

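>>> {"op": "drive_tool", "data": {
  "plan": [
    {"gripper": -1,"offset": [36,0,0],"spin": 0},
    {"gripper": -1,"offset": [36,0,0],"spin": 0},
    {"gripper": -1,"offset": [25,0,0],"spin": 0},
    {"gripper": -1,"offset": [10,0,0],"spin": 0},
    {"gripper": -1,"offset": [0,0,0],"spin": 0}
  ]
}}

```text
t: 9.12
eef_pos: [564.8, 169.2, 9.8]
ee_rot: [-0.503, -0.496, 0.507, -0.493]
force: [-0.3, 0.1, -0.2]
width: 85.4
```

```bash
python3 - <<'E'
from mv import *
ci=camera_info("wrist");im=camera("wrist")[:,:,::-1];cv2.imwrite("pics/w8.png",im)
im=camera("side")[:,:,::-1];cv2.imwrite("pics/s8.png",cv2.resize(im[150:350,180:440],None,fx=3,fy=3))
rows([(568,150,13,-.02)])
E
```

```text
at [568.7 170.   14. ] yaw -0.019 xaxis [ 0.001  0.    -1.   ]
offset [1.0, -0.3, 20.0] spin 0.001 len 20.1
```

View pics/w8.png

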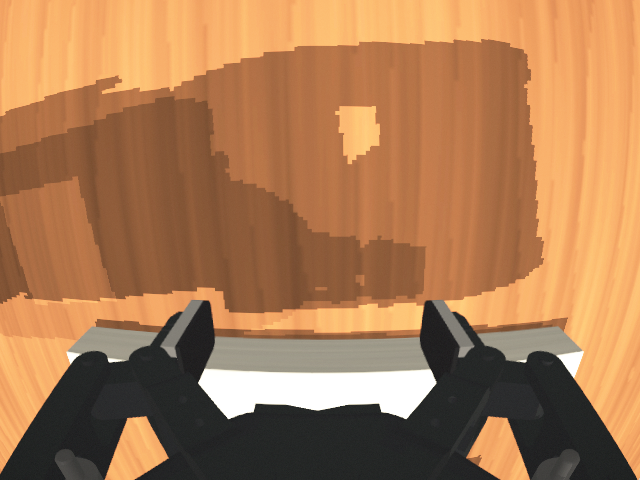

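View pics/s8.png

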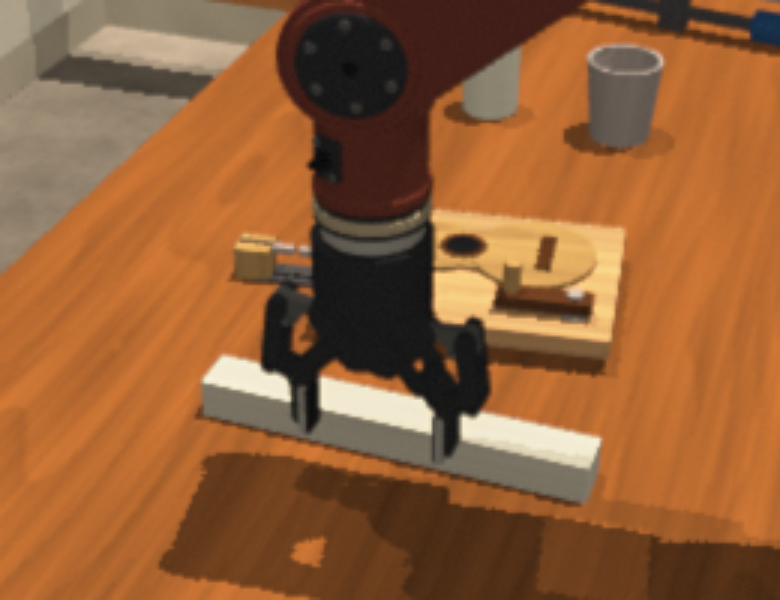

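The fingers are beside the +y face, below its top. I'll start the push.

>>> {"op": "drive_tool", "data": {
  "plan": [
    {"gripper": -1,"offset": [0,0,7],"spin": 0},
    {"gripper": -1,"offset": [0,0,7],"spin": 0},
    {"gripper": -1,"offset": [0,0,6],"spin": 0},
    {"gripper": -1,"offset": [0,-1.3,7.8],"spin": -0.014},
    {"gripper": -1,"offset": [0,-1.4,7.8],"spin": -0.014},
    {"gripper": -1,"offset": [0,-1.5,7.8],"spin": -0.014},
    {"gripper": -1,"offset": [0,-1.6,7.8],"spin": -0.014},
    {"gripper": -1,"offset": [0,-1.7,7.7],"spin": -0.014},
    {"gripper": -1,"offset": [0,-1.8,7.7],"spin": -0.014},
    {"gripper": -1,"offset": [0,0,0],"spin": 0}
  ]
}}

```text
t: 10.05
eef_pos: [559.3, 101.5, 14.3]
ee_rot: [0.484, 0.515, -0.483, 0.516]
force: [0.7, -0.2, 0.0]
width: 85.8
```

```bash
python3 - <<'E'
from mv import *
ci=camera_info("wrist");im=camera("wrist")[:,:,::-1];cv2.imwrite("pics/w9.png",im)
im=camera("top")[:,:,::-1];cv2.imwrite("pics/t9.png",cv2.resize(im[180:330,260:420],None,fx=5,fy=4))
rows([(553.4,64.4,13,.134)]);print(state()["force"])
E
```

```text
at [559.5 102.7  14.2] yaw 0.064 xaxis [ 0.002  0.    -1.   ]
offset [1.2, -8.6, 37.9] spin -0.07 len 38.8
[ 0.51602117 -0.34005546 -0.22820838]
```

View pics/w9.png

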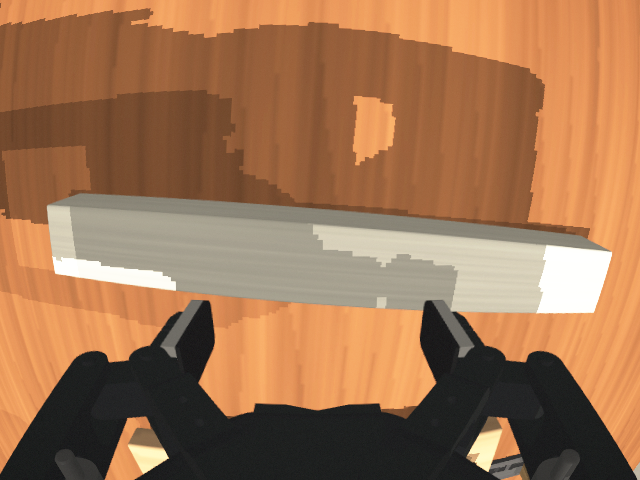

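View pics/t9.png

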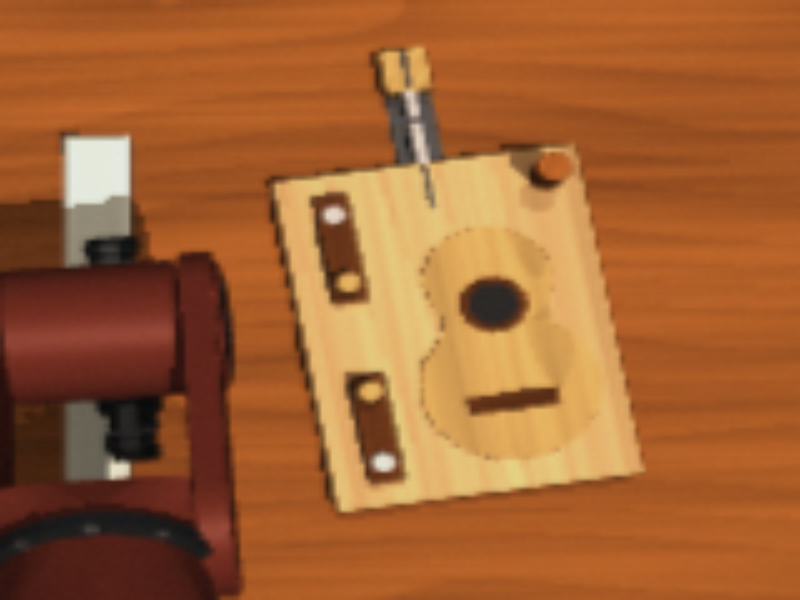

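The straightedge did not move. The fingers passed above it, so I'll check the true fingertip height.

```bash
python3 - <<'E'
from mv import *
print(proj("side",[(568+d,170,z) for d in(48,-48) for z in(5,15,25,35,45)]).round(1))
s=state();print(s["eef_pos"],s["width"])
im=camera("side")[:,:,::-1];cv2.imwrite("pics/s9.png",cv2.resize(im[150:350,180:440],None,fx=3,fy=3))
E
```

```text
[[281.4 304.8]
 [281.3 300.9]
 [281.2 296.9]
 [281.  293. ]
 [280.8 289. ]
 [326.7 314.9]
 [326.8 310.9]
 [326.9 306.9]
 [326.9 302.9]
 [327.  298.8]]
[559.54308402 102.73823697  14.196589  ] 85.28347368100447
```

View pics/s9.png

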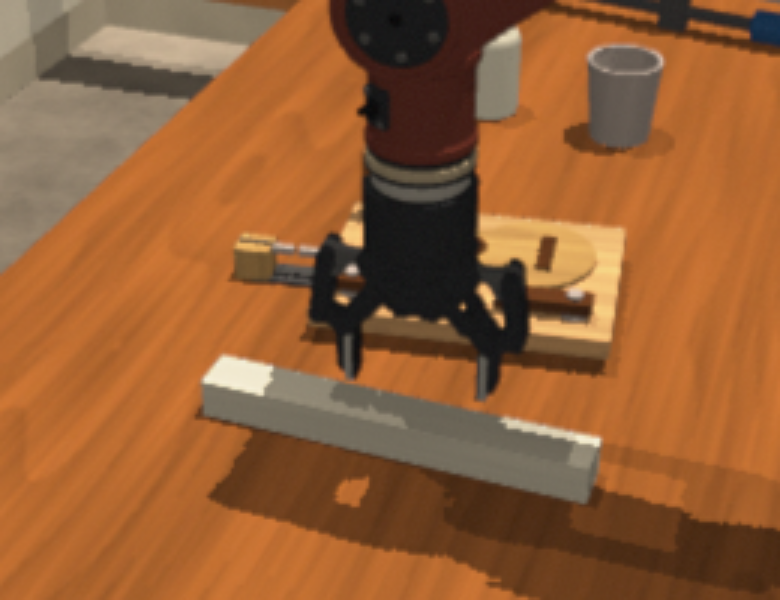

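```bash
python3 - <<'E'
from mv import *
import workcell
print(workcell.tip_reach)
rows([(559.5,102.7,40,yaw()),(568,172,40,yaw()),(568,172,40,-.02)])
E
```

```text
8.0
at [559.5 103.1  14.1] yaw 0.065 xaxis [ 0.001  0.    -1.   ]
offset [-25.9, -0.0, 0.4] spin -0.0 len 25.9
offset [0.0, 13.0, -68.6] spin -0.0 len 69.8
offset [0.0, 0.0, 0.0] spin 0.085 len 0.0
```

>>> {"op": "drive_tool", "data": {
  "plan": [
    {"gripper": -1,"offset": [-26,0,0],"spin": 0},
    {"gripper": -1,"offset": [0,4.3,-23],"spin": 0},
    {"gripper": -1,"offset": [0,4.3,-23],"spin": 0},
    {"gripper": -1,"offset": [0,4.3,-23],"spin": 0},
    {"gripper": -1,"offset": [0,0,0],"spin": 0.085},
    {"gripper": -1,"offset": [20,0,0],"spin": 0},
    {"gripper": -1,"offset": [12,0,0],"spin": 0},
    {"gripper": -1,"offset": [6,0,0],"spin": 0},
    {"gripper": -1,"offset": [5,0,0],"spin": 0},
    {"gripper": -1,"offset": [0,0,0],"spin": 0},
    {"gripper": -1,"offset": [0,0,0],"spin": 0}
  ]
}}

```text
t: 11.12
eef_pos: [567.0, 172.7, -4.0]
ee_rot: [-0.505, -0.495, 0.505, -0.495]
force: [0.4, 1.1, 0.6]
width: 85.6
```

```bash
python3 - <<'E'
from mv import *
s=state();print(s["eef_pos"],s["force"])
print(proj("side",[(s["eef_pos"][0]+d,s["eef_pos"][1],z) for d in(48,-48) for z in(0,10,20)]).round(1))
im=camera("side")[:,:,::-1];cv2.imwrite("pics/s10.png",cv2.resize(im[200:350,220:420],None,fx=4,fy=4))
rows([(568,152,-8,-.02)])
E
```

```text
[567.03879321 172.70919024  -3.95163271] [0.36544314 1.092862   0.58235507]
[[281.5 307.6]
 [281.3 303.7]
 [281.2 299.8]
 [326.7 317.8]
 [326.8 313.9]
 [326.9 309.9]]
at [567.6 172.8  -3.4] yaw -0.019 xaxis [ 0.  0. -1.]
offset [4.6, 0.8, 20.8] spin 0.001 len 21.3
```

View pics/s10.png

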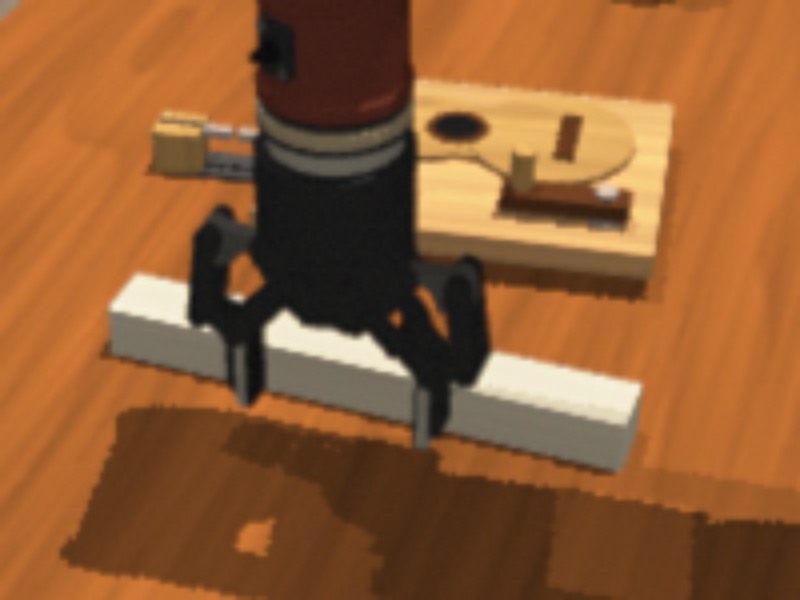

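Tips are now at about z = 17 mm. I'll lower 5 mm more and push.

>>> {"op": "drive_tool", "data": {
  "plan": [
    {"gripper": -1,"offset": [5,0.4,7],"spin": 0},
    {"gripper": -1,"offset": [0,0.4,7],"spin": 0},
    {"gripper": -1,"offset": [0,0,7],"spin": 0},
    {"gripper": -1,"offset": [0,-1.3,7.8],"spin": -0.014},
    {"gripper": -1,"offset": [0,-1.4,7.8],"spin": -0.014},
    {"gripper": -1,"offset": [0,-1.5,7.8],"spin": -0.014},
    {"gripper": -1,"offset": [0,-1.6,7.8],"spin": -0.014},
    {"gripper": -1,"offset": [0,0,0],"spin": 0}
  ]
}}

```text
t: 11.83
eef_pos: [561.7, 119.1, -8.6]
ee_rot: [0.491, 0.509, -0.491, 0.509]
force: [0.3, 0.2, -0.4]
width: 85.1
```

```bash
python3 - <<'E'
from mv import *
ci=camera_info("wrist");im=camera("wrist")[:,:,::-1];cv2.imwrite("pics/w11.png",im)
im=camera("top")[:,:,::-1];cv2.imwrite("pics/t11.png",cv2.resize(im[180:330,260:420],None,fx=5,fy=4))
rows([(553.4,64.4,-8,.134)]);print(state()["force"])
E
```

```text
at [562.  120.   -8.5] yaw 0.036 xaxis [ 0. -0. -1.]
offset [-0.5, -10.6, 55.3] spin -0.098 len 56.3
[ 0.56767995 -0.12377285  0.00392231]
```

View pics/w11.png

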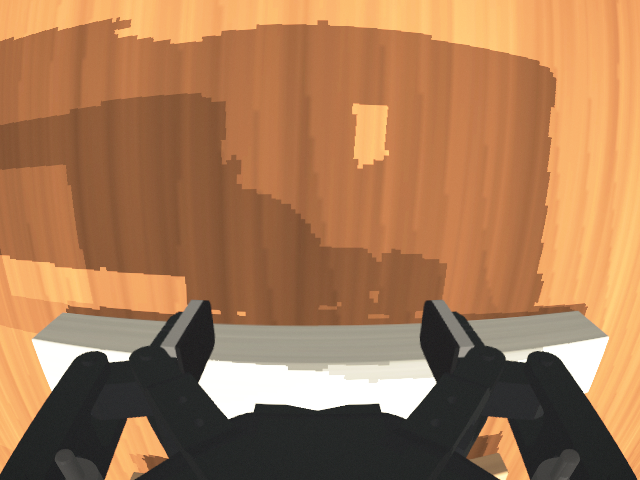

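View pics/t11.png

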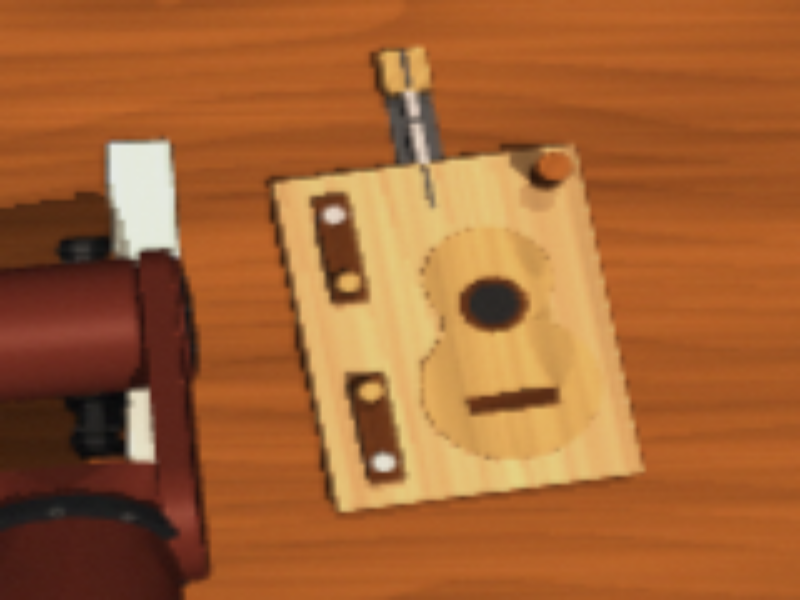

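>>> {"op": "drive_tool", "data": {
  "plan": [
    {"gripper": -1,"offset": [0,-1.6,7.8],"spin": -0.014},
    {"gripper": -1,"offset": [0,-1.7,7.8],"spin": -0.014},
    {"gripper": -1,"offset": [0,-1.8,7.8],"spin": -0.014},
    {"gripper": -1,"offset": [0,-1.9,7.8],"spin": -0.014},
    {"gripper": -1,"offset": [0,-2,7.8],"spin": -0.014},
    {"gripper": -1,"offset": [0,-2.1,7.8],"spin": -0.014},
    {"gripper": -1,"offset": [0,-2.2,7.8],"spin": -0.014},
    {"gripper": -1,"offset": [0,0,0],"spin": 0}
  ]
}}

```text
t: 12.6
eef_pos: [553.1, 64.6, -8.5]
ee_rot: [0.465, 0.532, -0.465, 0.533]
force: [0.1, -0.7, -0.1]
width: 85.3
```

```bash
python3 - <<'E'
from mv import *
camera("top")
ci=camera_info("wrist");im=camera("wrist")[:,:,::-1];cv2.imwrite("pics/w12.png",im);np.save("ci12.npy",ci,allow_pickle=True)
im=camera("top")[:,:,::-1];cv2.imwrite("pics/t12.png",cv2.resize(im[180:330,260:420],None,fx=5,fy=4))
im=camera("side")[:,:,::-1];cv2.imwrite("pics/s12.png",cv2.resize(im[200:350,220:420],None,fx=4,fy=4))
rows([(555,52.5,-8,.134)]);print(state()["force"])
E
```

```text
at [553.   65.5  -8.7] yaw 0.135 xaxis [ 0. -0. -1.]
offset [-0.7, 0.2, 13.1] spin 0.001 len 13.1
[ 0.49181411  0.64213341 -0.26873948]
```

View pics/w12.png

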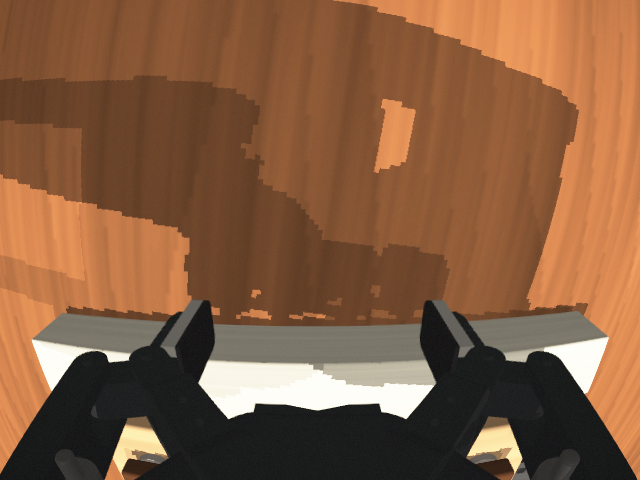

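View pics/t12.png

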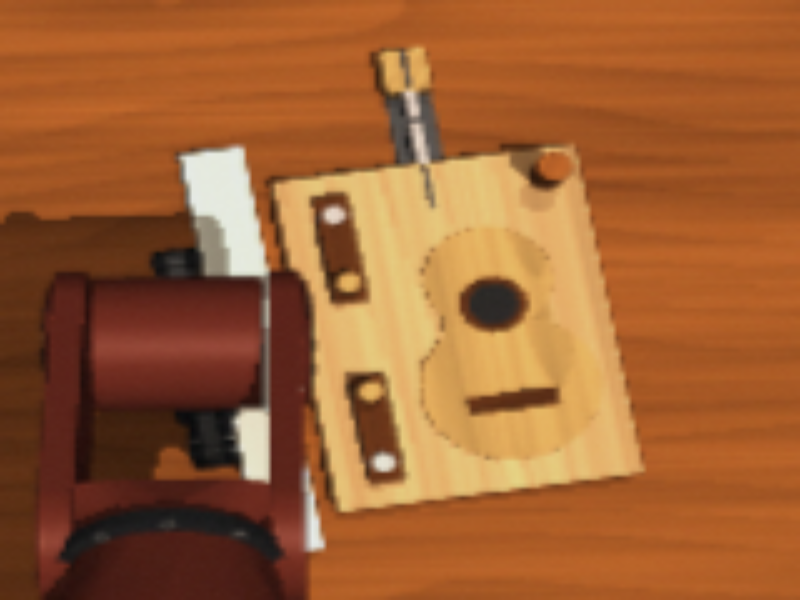

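View pics/s12.png

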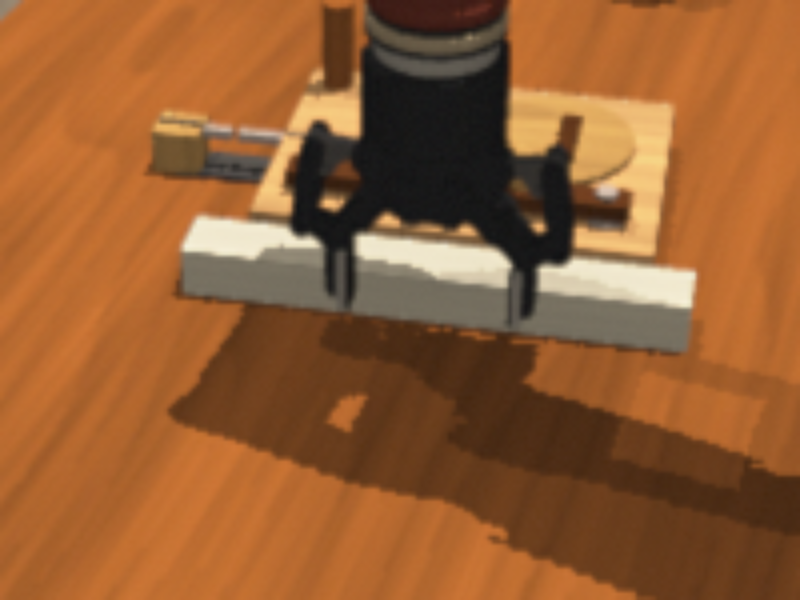

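```bash
python3 - <<'E'
from h import *
t=lambda x,y:((x+.5)/5-.5+260,(y+.5)/4-.5+180)
P={k:ray("top",t(*v),30)[:2] for k,v in dict(cL=(272,180),cB=(339,512),cR=(643,468),cT=(575,146),far_i=(243,148),far_o=(181,155),near_i=(325,547)).items()}
d=P['cL']-P['cB'];a=np.arctan2(d[1],d[0]);print("board yaw",a, np.linalg.norm(d))
d2=P['far_i']-P['near_i'];print("se yaw",np.arctan2(d2[1],d2[0]),np.linalg.norm(d2))
c=np.mean([P[k] for k in('cL','cB','cR','cT')],0);print(c)
for k,p in P.items():
    q=p-c;print(k,p.round(1),(np.cos(a)*q[0]+np.sin(a)*q[1]).round(1),(-np.sin(a)*q[0]+np.cos(a)*q[1]).round(1))
E
```

```text
board yaw 0.13476727915895528 230.95316201612076
se yaw 0.13816276254939297 277.6884076042638
[573.31050555 -79.35495215]
cL [676.4  19.9] 115.5 84.5
cB [447.6 -11.1] -115.4 84.5
cR [ 473.3 -178.2] -112.3 -84.5
cT [ 695.9 -148. ] 112.2 -84.5
far_i [699.   35.4] 140.0 96.8
far_o [695.   69.8] 140.7 131.4
near_i [424.   -2.8] -137.7 95.9
```

>>> {"op": "drive_tool", "data": {
  "plan": [
    {"gripper": -1,"offset": [0,0,4],"spin": 0},
    {"gripper": -1,"offset": [0,0,3],"spin": 0},
    {"gripper": -1,"offset": [0,0,2],"spin": 0},
    {"gripper": -1,"offset": [0,0,1],"spin": 0},
    {"gripper": -1,"offset": [0,0,0],"spin": 0}
  ]
}}

```text
t: 13.22
eef_pos: [554.3, 55.3, -8.7]
ee_rot: [0.465, 0.533, -0.465, 0.532]
force: [-0.2, 2.6, 0.7]
width: 85.2
```

>>> {"op": "drive_tool", "data": {
  "plan": [
    {"gripper": -1,"offset": [0,0,1],"spin": 0}
  ]
}}

```text
t: 13.3
eef_pos: [554.4, 54.6, -8.7]
ee_rot: [0.465, 0.533, -0.465, 0.532]
force: [-0.5, 2.9, 0.4]
width: 85.4
```

>>> {"op": "drive_tool", "data": {
  "plan": [
    {"gripper": -1,"offset": [0,0,1],"spin": 0}
  ]
}}

```text
t: 13.38
eef_pos: [554.5, 53.5, -8.7]
ee_rot: [0.465, 0.533, -0.465, 0.532]
force: [-0.0, 2.0, -0.1]
width: 85.4
```

>>> {"op": "drive_tool", "data": {
  "plan": [
    {"gripper": -1,"offset": [0,0,0.8],"spin": 0}
  ]
}}

```text
t: 13.47
eef_pos: [554.6, 52.8, -8.7]
ee_rot: [0.465, 0.533, -0.465, 0.532]
force: [-0.3, 5.9, 1.1]
width: 85.5
```

>>> {"op": "drive_tool", "data": {
  "plan": [
    {"gripper": -1,"offset": [0,0,0.8],"spin": 0}
  ]
}}

```text
t: 13.55
eef_pos: [554.6, 52.8, -8.7]
ee_rot: [0.466, 0.533, -0.465, 0.532]
force: [-0.1, 8.8, 0.9]
width: 85.3
```

>>> {"op": "drive_tool", "data": {
  "plan": [
    {"gripper": -1,"offset": [0,0,0.8],"spin": 0}
  ]
}}

```text
t: 13.63
eef_pos: [554.6, 52.8, -8.7]
ee_rot: [0.466, 0.533, -0.465, 0.531]
force: [-0.2, 11.0, 0.2]
width: 85.2
```

The force rose to 11 N with no further motion, so the straightedge is flush. I'll back off and look.

>>> {"op": "drive_tool", "data": {
  "plan": [
    {"gripper": -1,"offset": [0,0,-4],"spin": 0},
    {"gripper": -1,"offset": [0,0,-8],"spin": 0},
    {"gripper": -1,"offset": [0,0,-8],"spin": 0},
    {"gripper": -1,"offset": [-40,0,0],"spin": 0},
    {"gripper": -1,"offset": [-40,0,0],"spin": 0},
    {"gripper": -1,"offset": [-40,0,0],"spin": 0},
    {"gripper": -1,"offset": [-40,0,0],"spin": 0},
    {"gripper": -1,"offset": [-20,0,0],"spin": 0},
    {"gripper": -1,"offset": [0,0,0],"spin": 0},
    {"gripper": -1,"offset": [0,0,0],"spin": 0}
  ]
}}

```text
t: 14.47
eef_pos: [553.6, 70.9, 173.5]
ee_rot: [0.466, 0.531, -0.464, 0.534]
force: [-0.7, -0.1, 0.3]
width: 85.3
```

```bash
python3 - <<'E'
from mv import *
camera("top")
ci=camera_info("wrist");im=camera("wrist")[:,:,::-1];cv2.imwrite("pics/w13.png",im);np.save("ci13.npy",ci,allow_pickle=True)
im=camera("top")[:,:,::-1];cv2.imwrite("pics/t13.png",cv2.resize(im[180:330,260:420],None,fx=5,fy=4))
im=camera("side")[:,:,::-1];cv2.imwrite("pics/s13.png",cv2.resize(im[200:350,220:420],None,fx=4,fy=4))
rows([(555,52.5,-8,.134)]);print(state()["force"])
E
```

```text
at [550.4  70.8 168.8] yaw 0.135 xaxis [-0.005 -0.    -1.   ]
offset [176.8, 2.1, 18.7] spin 0.001 len 177.8
[-0.06671274 -0.13773661 -0.17696376]
```

View pics/w13.png

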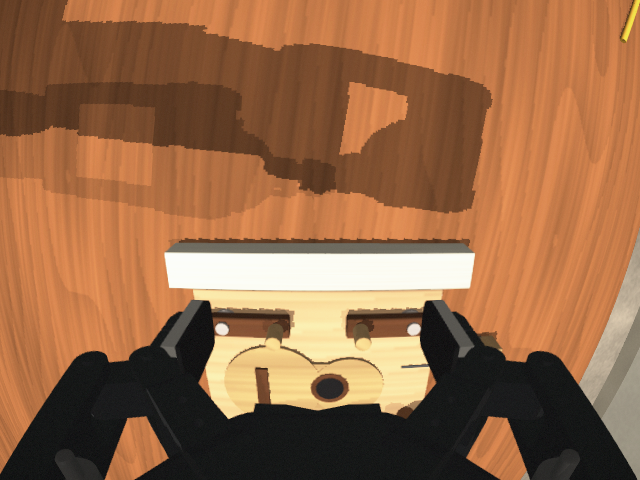

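View pics/t13.png

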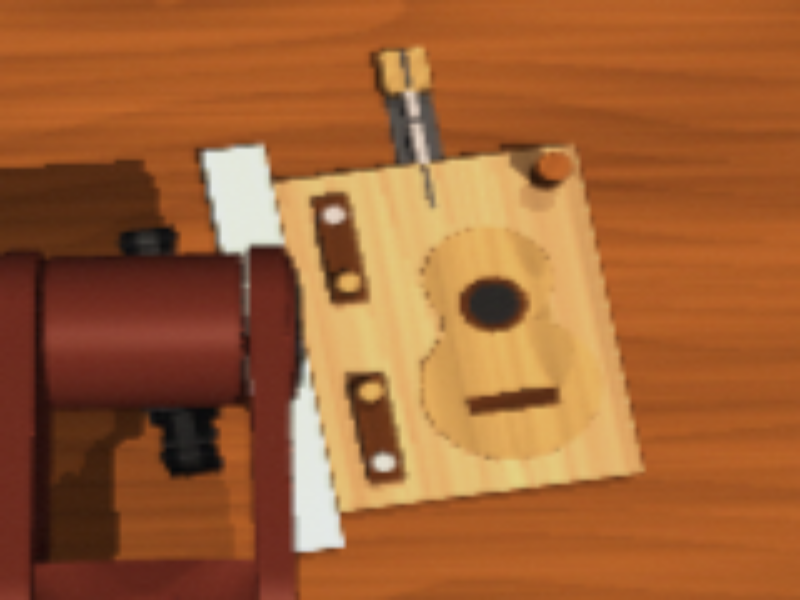

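View pics/s13.png

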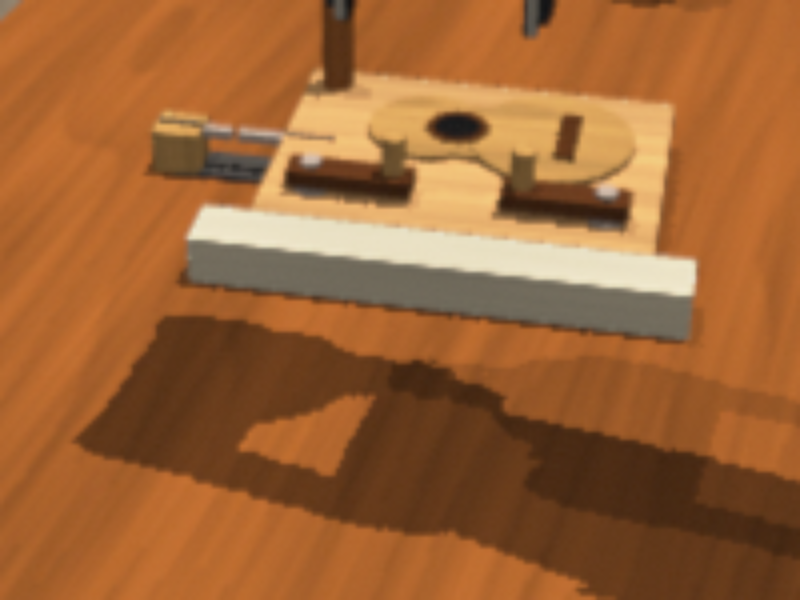

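The straightedge is flush along the edge and overhangs both board ends, and the board is undisturbed. Next I'll locate the keeper pegs.

```bash
python3 - <<'E'
from mv import *
t=lambda x,y:((x+.5)/5-.5+260,(y+.5)/4-.5+180)
s=lambda x,y:((x+.5)/4-.5+220,(y+.5)/4-.5+200)
w=np.load("ci13.npy",allow_pickle=True).item()
print("np",ray("top",t(371,390),71).round(1),ray("side",s(524,153),71).round(1),ray("wrist",(273,343),71,w).round(1))
print("fp",ray("top",t(348,281),71).round(1),ray("side",s(395,142),71).round(1),ray("wrist",(362,343),71,w).round(1))
a=.137;c,sn=np.cos(a),np.sin(a)
W=lambda x,y:(np.array([572.5+c*x-sn*y,-77.3+sn*x+c*y])).round(1)
for k,q in dict(np=(-37,55),fp=(37,55),npiv=(-85,55),fpiv=(85,55),nend=(-85,103),fend=(85,103)).items(): print(k,W(*q))
E
```

```text
np [529.5 -29.7  71. ] [526.1 -21.8  71. ] [529.9 -24.8  71. ]
fp [602.8 -19.3  71. ] [597.5  -9.5  71. ] [601.8 -15.1  71. ]
np [528.3 -27.9]
fp [601.6 -17.8]
npiv [480.8 -34.4]
fpiv [649.2 -11.2]
nend [474.2  13.1]
fend [642.6  36.3]
```

```bash
python3 - <<'E'
from mv import *
rows([(529,-27.5,120,yaw()),(529,-27.5,120,-1.434)])
E
```

```text
at [550.4  70.8 168.8] yaw 0.135 xaxis [-0.005 -0.    -1.   ]
offset [48.8, -34.4, 94.5] spin -0.0 len 111.8
offset [0.0, 0.0, 0.0] spin 1.569 len 0.0
```

>>> {"op": "drive_tool", "data": {
  "plan": [
    {"gripper": -0.4,"offset": [0,-8.6,24],"spin": 0.12},
    {"gripper": -0.4,"offset": [0,-6,24.7],"spin": 0.12},
    {"gripper": -0.4,"offset": [0,-2.7,25.3],"spin": 0.12},
    {"gripper": -0.4,"offset": [0,0,25.4],"spin": 0.12},
    {"gripper": -0.4,"offset": [12,0,0],"spin": 0.12},
    {"gripper": -0.4,"offset": [12,0,0],"spin": 0.12},
    {"gripper": -0.4,"offset": [12,0,0],"spin": 0.12},
    {"gripper": -0.4,"offset": [12,0,0],"spin": 0.12},
    {"gripper": -0.4,"offset": [0,0,0],"spin": 0.12},
    {"gripper": -0.4,"offset": [0,0,0],"spin": 0.12},
    {"gripper": -0.4,"offset": [0,0,0],"spin": 0.12},
    {"gripper": -0.4,"offset": [0,0,0],"spin": 0.12}
  ]
}}

```text
t: 15.67
eef_pos: [528.6, -28.4, 121.0]
ee_rot: [-0.7, -0.092, 0.703, -0.091]
force: [0.1, 0.4, 0.2]
width: 59.9
```

>>> {"op": "drive_tool", "data": {
  "plan": [
    {"gripper": -0.4,"offset": [0,0,0],"spin": 0.12},
    {"gripper": -0.4,"offset": [0,0,0],"spin": 0},
    {"gripper": -0.4,"offset": [0,0,0],"spin": 0}
  ]
}}

```text
t: 15.92
eef_pos: [529.1, -28.4, 121.7]
ee_rot: [-0.704, -0.053, 0.706, -0.052]
force: [-0.9, -0.3, 0.3]
width: 59.8
```

```bash
python3 - <<'E'
from mv import *
camera("top")
ci=camera_info("wrist");im=camera("wrist")[:,:,::-1];cv2.imwrite("pics/w14.png",im)
print(proj("wrist",[(529,-27.5,71),(602,-17.5,71)],ci).round(1))
rows([(529,-27.5,56,-1.434)]);print(state()["width"])
E
```

```text
[[316.9 258.7]
 [318.5 131.6]]
at [529.6 -28.5 122.3] yaw -1.423 xaxis [-0.002  0.    -1.   ]
offset [66.3, -1.0, 0.4] spin 0.011 len 66.4
59.606613064371366
```

View pics/w14.png

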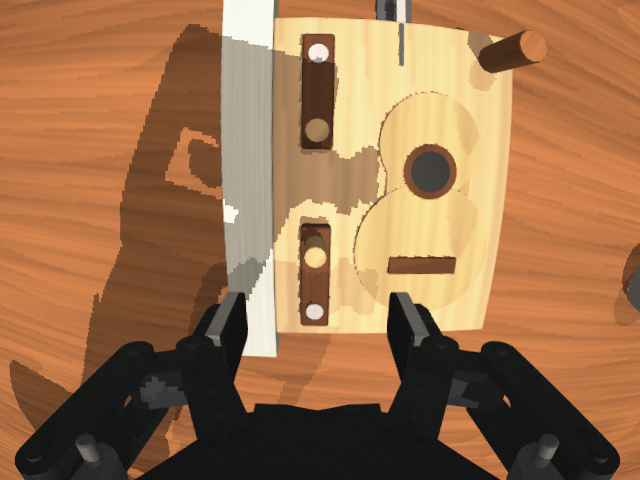

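The near peg shows at (315,258) and the far peg at (317,130), both within 2 px of the model. I'll descend and grip the near peg.

>>> {"op": "drive_tool", "data": {
  "plan": [
    {"gripper": -0.4,"offset": [30,-0.5,0.4],"spin": 0.01},
    {"gripper": -0.4,"offset": [25,0,0],"spin": 0},
    {"gripper": -0.4,"offset": [11,0,0],"spin": 0},
    {"gripper": -0.4,"offset": [0,0,0],"spin": 0},
    {"gripper": 0.3,"offset": [0,0,0],"spin": 0},
    {"gripper": 0.3,"offset": [0,0,0],"spin": 0},
    {"gripper": 0.3,"offset": [0,0,0],"spin": 0}
  ],
  "squeeze": 20
}}

```text
t: 16.6
eef_pos: [531.5, -28.5, 59.1]
ee_rot: [0.707, 0.048, -0.704, 0.048]
force: [-0.2, -0.5, 0.3]
width: 29.6
```

```bash
python3 - <<'E'
from mv import *
s=state();print(s["eef_pos"],s["width"],s["force"])
im=camera("wrist")[:,:,::-1];cv2.imwrite("pics/w15.png",im)
im=camera("side")[:,:,::-1];cv2.imwrite("pics/s15.png",cv2.resize(im[180:330,260:460],None,fx=4,fy=4))
E
```

```text
[531.45849396 -28.45024133  59.07955474] 29.57650407739617 [-0.18398121 -0.4598793   0.26994456]
```

View pics/w15.png

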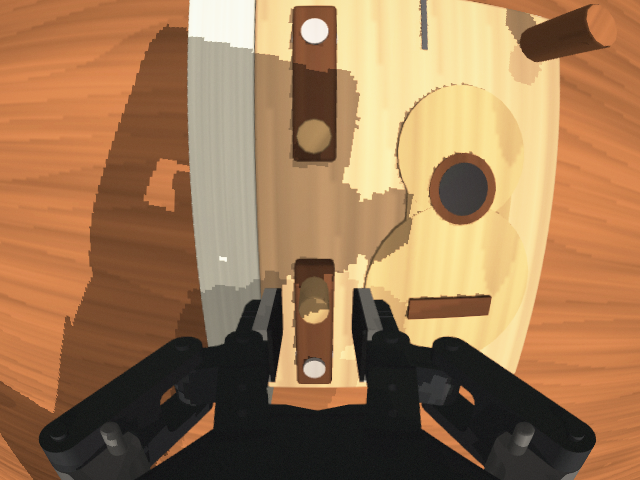

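View pics/s15.png

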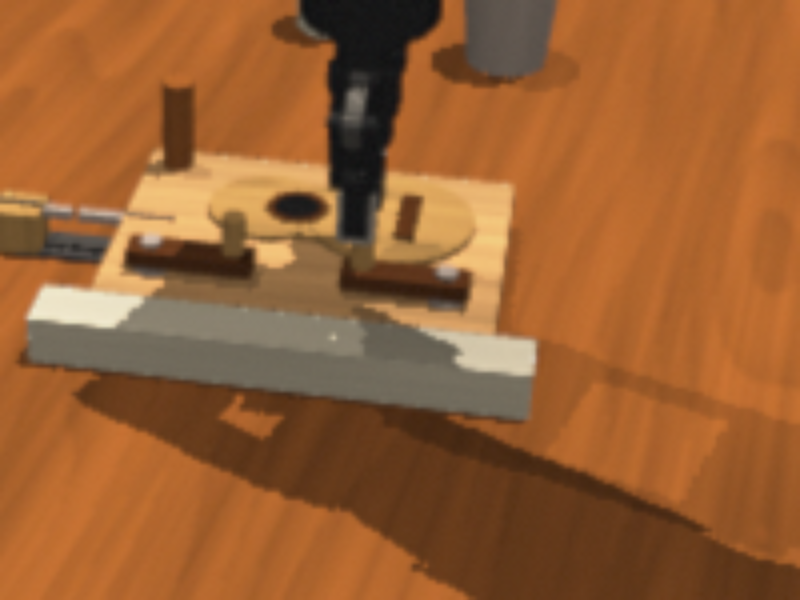

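```bash
python3 - <<'E'
from mv import *
print(proj("side",[(532,-8,z) for z in(40,50,60,70)]).round(1), proj("side",[(529,-27.5,z) for z in(46,71)]).round(1))
s=state();print(s["eef_pos"],s["qvel"].round(2))
E
```

```text
[[345.9 252.3]
 [346.  248.5]
 [346.2 244.7]
 [346.4 240.9]] [[349.6 245.9]
 [350.  236.4]]
[531.16888231 -28.40315119  58.88808216] [ 0.    0.    0.01  0.    0.   -0.  ]
```

>>> {"op": "drive_tool", "data": {
  "plan": [
    {"gripper": 0.3,"offset": [11,0,2],"spin": 0},
    {"gripper": 0.3,"offset": [0,0,0],"spin": 0},
    {"gripper": 1,"offset": [0,0,0],"spin": 0},
    {"gripper": 1,"offset": [0,0,0],"spin": 0},
    {"gripper": 1,"offset": [0,0,0],"spin": 0},
    {"gripper": 1,"offset": [0,0,0],"spin": 0}
  ]
}}

```text
t: 17.2
eef_pos: [526.8, -27.7, 45.7]
ee_rot: [-0.705, -0.048, 0.706, -0.047]
force: [-1.9, 3.1, -2.2]
width: 12.5
```

```bash
python3 - <<'E'
from mv import *
s=state();print(s["eef_pos"],s["width"],s["force"])
im=camera("wrist")[:,:,::-1];cv2.imwrite("pics/w16.png",im)
im=camera("side")[:,:,::-1];cv2.imwrite("pics/s16.png",cv2.resize(im[180:330,260:460],None,fx=4,fy=4))
rows([(531,-28,50,-1.434)])
E
```

```text
[526.82811675 -27.72040678  45.72917982] 12.503845898276792 [-1.85545633  3.09255698 -2.16205578]
at [526.8 -27.8  45.7] yaw -1.435 xaxis [-0.002  0.001 -1.   ]
offset [-4.3, 0.8, -4.1] spin -0.001 len 6.0
```

View pics/w16.png

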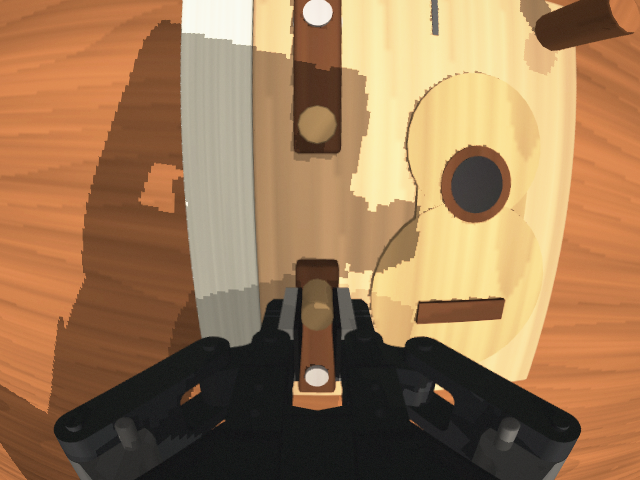

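View pics/s16.png

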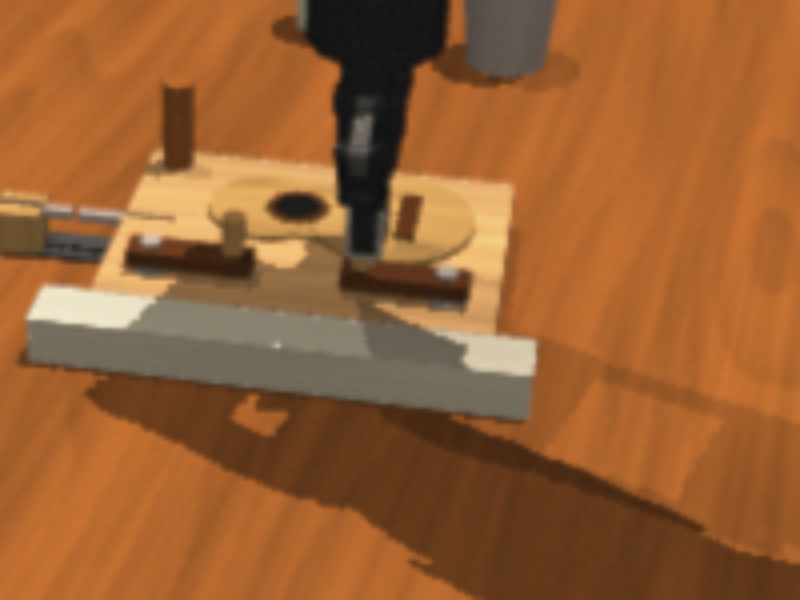

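>>> {"op": "drive_tool", "data": {
  "plan": [
    {"gripper": 1,"offset": [0,-5.75,0.35],"spin": -0.12},
    {"gripper": 1,"offset": [0,-5.75,0.35],"spin": -0.12},
    {"gripper": 1,"offset": [0,-5.75,0.35],"spin": -0.12},
    {"gripper": 1,"offset": [0,-5.75,0.35],"spin": -0.12},
    {"gripper": 1,"offset": [0,-5.75,0.35],"spin": -0.12},
    {"gripper": 1,"offset": [0,-5.75,0.35],"spin": -0.12}
  ]
}}

```text
t: 17.8
eef_pos: [511.6, 0.8, 45.8]
ee_rot: [-0.642, -0.295, 0.642, -0.296]
force: [-0.3, -0.9, -4.5]
width: 12.2
```

>>> {"op": "drive_tool", "data": {
  "plan": [
    {"gripper": 1,"offset": [0,-5.75,0.35],"spin": -0.12},
    {"gripper": 1,"offset": [0,-5.75,0.35],"spin": -0.12},
    {"gripper": 1,"offset": [0,-5.75,0.35],"spin": -0.12},
    {"gripper": 1,"offset": [0,-5.75,0.35],"spin": -0.12},
    {"gripper": 1,"offset": [0,-5.75,0.35],"spin": -0.12},
    {"gripper": 1,"offset": [0,-5.75,0.35],"spin": -0.12},
    {"gripper": 1,"offset": [0,0,0],"spin": 0}
  ]
}}

```text
t: 18.38
eef_pos: [479.8, 12.4, 45.9]
ee_rot: [0.498, 0.501, -0.498, 0.503]
force: [1.9, -0.2, -6.9]
width: 12.6
```

```bash
python3 - <<'E'
from mv import *
s=state();print(s["eef_pos"],s["width"],s["force"])
im=camera("wrist")[:,:,::-1];cv2.imwrite("pics/w17.png",im)
im=camera("top")[:,:,::-1];cv2.imwrite("pics/t17.png",cv2.resize(im[180:330,260:420],None,fx=5,fy=4))
rows([(474.2,13.1,46,.137)])
E
```

```text
[479.79287759  12.40261901  45.94387887] 12.554868153006893 [ 1.85160415 -0.21707267 -6.86689687]
at [480.   12.4  45.9] yaw 0.002 xaxis [ 0.001 -0.001 -1.   ]
offset [-0.1, -5.8, -0.7] spin -0.135 len 5.9
```

View pics/w17.png

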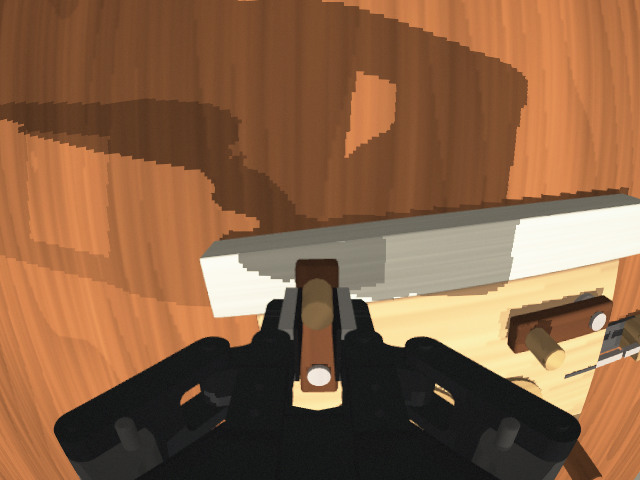

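View pics/t17.png

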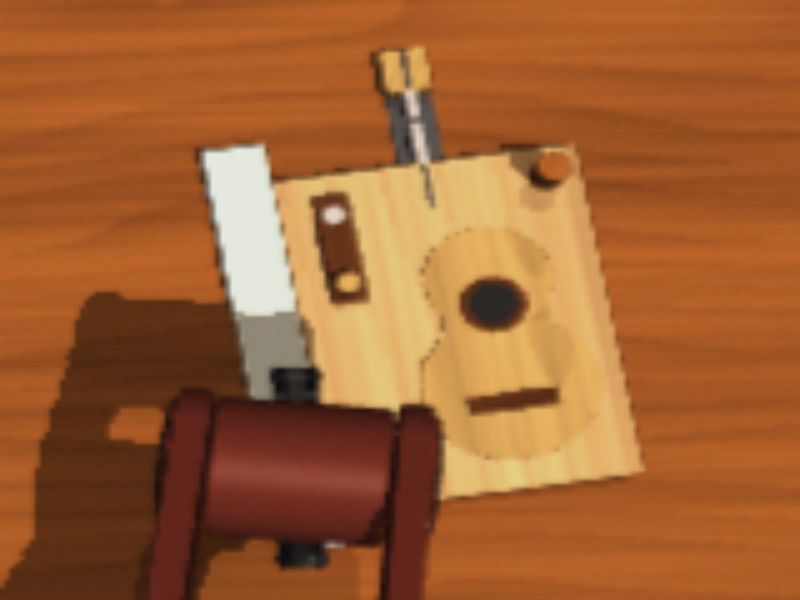

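>>> {"op": "drive_tool", "data": {
  "plan": [
    {"gripper": 1,"offset": [0,-3.4,0.1],"spin": -0.07},
    {"gripper": 1,"offset": [0,-2,0.1],"spin": -0.04},
    {"gripper": 1,"offset": [0,0,0],"spin": 0}
  ]
}}

```text
t: 18.73
eef_pos: [474.9, 12.1, 46.0]
ee_rot: [0.471, 0.527, -0.471, 0.528]
force: [2.1, -2.3, -7.9]
width: 12.9
```

>>> {"op": "drive_tool", "data": {
  "plan": [
    {"gripper": 1,"offset": [0,-1,0],"spin": -0.02},
    {"gripper": 1,"offset": [0,0,0],"spin": 0}
  ]
}}

```text
t: 18.9
eef_pos: [474.7, 12.0, 46.0]
ee_rot: [0.466, 0.531, -0.465, 0.533]
force: [4.1, -2.3, -11.7]
width: 12.7
```

The stop is reached: the tool moved only 0.2 mm of the last 1 mm and the force rose. I'll release and lift.

>>> {"op": "drive_tool", "data": {
  "plan": [
    {"gripper": 0,"offset": [0,0.6,0],"spin": 0},
    {"gripper": 0,"offset": [0,0,0],"spin": 0},
    {"gripper": 0,"offset": [0,0,0],"spin": 0},
    {"gripper": 0,"offset": [-20,0,0],"spin": 0},
    {"gripper": 0,"offset": [-30,0,0],"spin": 0},
    {"gripper": 0,"offset": [-30,0,0],"spin": 0},
    {"gripper": 0,"offset": [0,0,0],"spin": 0}
  ]
}}

```text
t: 19.48
eef_pos: [479.5, 12.3, 133.5]
ee_rot: [0.468, 0.529, -0.463, 0.536]
force: [1.8, 0.7, 0.0]
width: 42.6
```

```bash
python3 - <<'E'
from mv import *
camera("side")
ci=camera_info("wrist");im=camera("wrist")[:,:,::-1];cv2.imwrite("pics/w18.png",im)
im=camera("top")[:,:,::-1];cv2.imwrite("pics/t18.png",cv2.resize(im[180:330,260:420],None,fx=5,fy=4))
print(proj("wrist",[(602,-17.5,71)],ci))
rows([(602,-17.5,120,yaw()),(602,-17.5,120,1.708)])
E
```

```text
[[481.75148752 312.70485494]]
at [474.5  12.8 127.1] yaw 0.135 xaxis [ 0.001  0.    -1.   ]
offset [7.1, 122.3, 47.2] spin -0.0 len 131.2
offset [0.0, 0.0, 0.0] spin -1.573 len 0.0
```

View pics/w18.png

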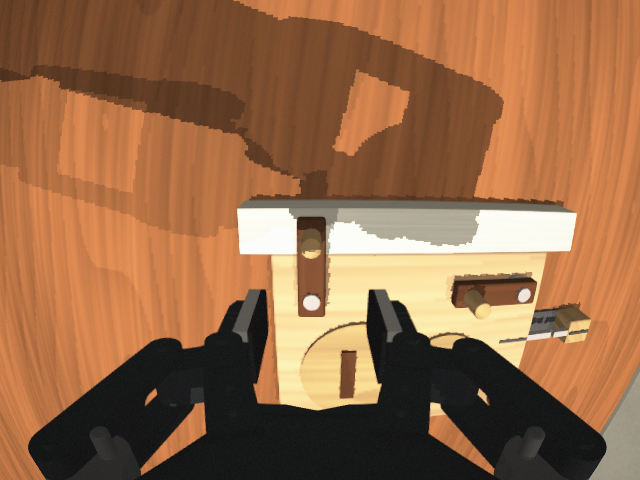

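>>> {"op": "drive_tool", "data": {
  "plan": [
    {"gripper": -0.2,"offset": [1.8,30.6,11.8],"spin": 0},
    {"gripper": -0.2,"offset": [1.8,30.6,11.8],"spin": 0},
    {"gripper": -0.2,"offset": [1.8,30.6,11.8],"spin": 0},
    {"gripper": -0.2,"offset": [1.8,30.6,11.8],"spin": 0},
    {"gripper": -0.2,"offset": [0,0,0],"spin": -0.121},
    {"gripper": -0.2,"offset": [0,0,0],"spin": -0.121},
    {"gripper": -0.2,"offset": [0,0,0],"spin": -0.121},
    {"gripper": -0.2,"offset": [0,0,0],"spin": -0.121},
    {"gripper": -0.2,"offset": [0,0,0],"spin": -0.121},
    {"gripper": -0.2,"offset": [0,0,0],"spin": -0.121},
    {"gripper": -0.2,"offset": [0,0,0],"spin": -0.121},
    {"gripper": -0.2,"offset": [0,0,0],"spin": -0.121}
  ]
}}

```text
t: 20.63
eef_pos: [600.1, -17.3, 116.7]
ee_rot: [0.162, 0.69, -0.162, 0.687]
force: [0.8, 1.2, 0.3]
width: 51.1
```

>>> {"op": "drive_tool", "data": {
  "plan": [
    {"gripper": -0.2,"offset": [0,0,0],"spin": -0.121},
    {"gripper": -0.2,"offset": [0,0,0],"spin": -0.121},
    {"gripper": -0.2,"offset": [0,0,0],"spin": -0.121},
    {"gripper": -0.2,"offset": [0,0,0],"spin": -0.121},
    {"gripper": -0.2,"offset": [0,0,0],"spin": -0.121},
    {"gripper": -0.2,"offset": [0,0,0],"spin": 0},
    {"gripper": -0.2,"offset": [0,0,0],"spin": 0}
  ]
}}

```text
t: 21.22
eef_pos: [600.5, -17.4, 117.3]
ee_rot: [-0.047, 0.707, 0.048, 0.704]
force: [-0.9, -0.2, -0.2]
width: 50.9
```

```bash
python3 - <<'E'
from mv import *
camera("side")
ci=camera_info("wrist");im=camera("wrist")[:,:,::-1];cv2.imwrite("pics/w19.png",im)
print(proj("wrist",[(602,-17.5,71)],ci))
rows([(602,-17.5,48,1.708)])
E
```

```text
[[314.8410446 259.6107549]]
at [601.1 -17.4 118.1] yaw 1.706 xaxis [-0.002  0.    -1.   ]
offset [70.1, -0.2, 0.9] spin -0.002 len 70.1
```

View pics/w19.png

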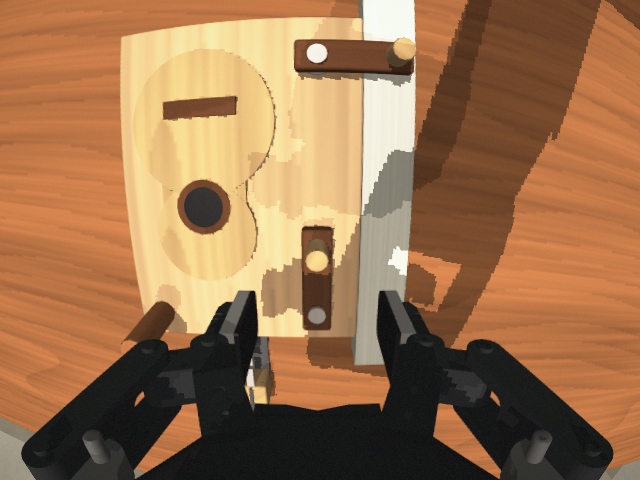

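The far peg is at (316,261), as predicted. I'll descend and grip.

>>> {"op": "drive_tool", "data": {
  "plan": [
    {"gripper": -0.2,"offset": [30,0,0.5],"spin": 0},
    {"gripper": -0.2,"offset": [22,0,0.4],"spin": 0},
    {"gripper": -0.2,"offset": [12,0,0],"spin": 0},
    {"gripper": -0.2,"offset": [6,0,0],"spin": 0},
    {"gripper": -0.2,"offset": [0,0,0],"spin": 0},
    {"gripper": 1,"offset": [0,0,0],"spin": 0},
    {"gripper": 1,"offset": [0,0,0],"spin": 0},
    {"gripper": 1,"offset": [0,0,0],"spin": 0},
    {"gripper": 1,"offset": [0,0,0],"spin": 0},
    {"gripper": 1,"offset": [0,0,0],"spin": 0},
    {"gripper": 1,"offset": [0,0,0],"spin": 0}
  ]
}}

```text
t: 22.23
eef_pos: [604.0, -17.3, 50.7]
ee_rot: [-0.048, 0.704, 0.048, 0.706]
force: [-0.0, 1.5, 4.4]
width: 12.4
```

```bash
python3 - <<'E'
from mv import *
s=state();print(s["eef_pos"],s["width"],s["force"])
im=camera("wrist")[:,:,::-1];cv2.imwrite("pics/w20.png",im)
rows([(602,-17.5,48,1.708)])
E
```

```text
[603.99672052 -17.31849349  50.73386292] 12.378014153374169 [-0.00615744  1.45842052  4.43878141]
at [604.  -17.3  50.7] yaw 1.708 xaxis [ 0.003  0.    -1.   ]
offset [2.7, 0.1, -2.0] spin -0.0 len 3.4
```

View pics/w20.png

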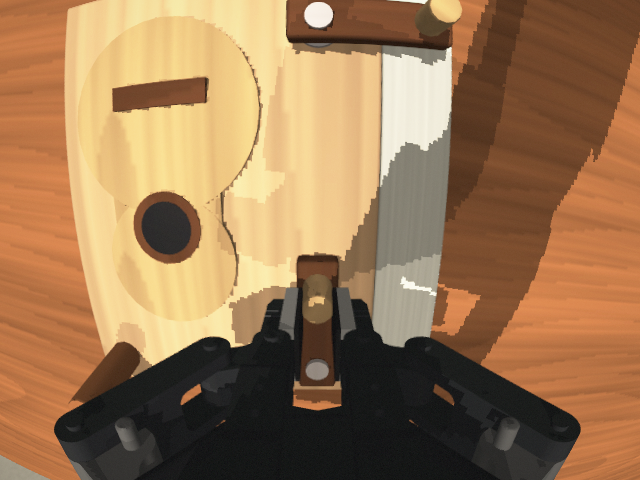

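>>> {"op": "drive_tool", "data": {
  "plan": [
    {"gripper": 1,"offset": [0,5.75,0.35],"spin": 0.12},
    {"gripper": 1,"offset": [0,5.75,0.35],"spin": 0.12},
    {"gripper": 1,"offset": [0,5.75,0.35],"spin": 0.12},
    {"gripper": 1,"offset": [0,5.75,0.35],"spin": 0.12},
    {"gripper": 1,"offset": [0,5.75,0.35],"spin": 0.12},
    {"gripper": 1,"offset": [0,5.75,0.35],"spin": 0.12}
  ]
}}

```text
t: 22.78
eef_pos: [611.5, 14.7, 50.7]
ee_rot: [0.205, 0.676, -0.205, 0.678]
force: [-0.9, -1.8, 6.3]
width: 12.5
```

>>> {"op": "drive_tool", "data": {
  "plan": [
    {"gripper": 1,"offset": [0,5.75,0.35],"spin": 0.12},
    {"gripper": 1,"offset": [0,5.75,0.35],"spin": 0.12},
    {"gripper": 1,"offset": [0,5.75,0.35],"spin": 0.12},
    {"gripper": 1,"offset": [0,5.75,0.35],"spin": 0.12},
    {"gripper": 1,"offset": [0,5.75,0.35],"spin": 0.12},
    {"gripper": 1,"offset": [0,5.75,0.35],"spin": 0.12},
    {"gripper": 1,"offset": [0,0,0],"spin": 0}
  ]
}}

```text
t: 23.37
eef_pos: [639.3, 33.8, 50.6]
ee_rot: [0.429, 0.56, -0.43, 0.563]
force: [-1.9, -3.3, 6.4]
width: 12.5
```

>>> {"op": "drive_tool", "data": {
  "plan": [
    {"gripper": 1,"offset": [0,3.4,0.1],"spin": 0.07},
    {"gripper": 1,"offset": [0,2,0.1],"spin": 0.04},
    {"gripper": 1,"offset": [0,0,0],"spin": 0}
  ]
}}

```text
t: 23.62
eef_pos: [643.5, 34.6, 50.6]
ee_rot: [0.458, 0.537, -0.46, 0.539]
force: [-2.6, -3.4, 7.9]
width: 12.5
```

>>> {"op": "drive_tool", "data": {
  "plan": [
    {"gripper": 1,"offset": [0,0.7,0],"spin": 0.02},
    {"gripper": 1,"offset": [0,0,0],"spin": 0}
  ]
}}

```text
t: 23.78
eef_pos: [643.6, 34.6, 50.6]
ee_rot: [0.463, 0.533, -0.465, 0.534]
force: [-3.6, -4.2, 7.7]
width: 12.3
```

>>> {"op": "drive_tool", "data": {
  "plan": [
    {"gripper": 0,"offset": [0,-0.5,0],"spin": 0},
    {"gripper": 0,"offset": [0,0,0],"spin": 0},
    {"gripper": 0,"offset": [0,0,0],"spin": 0},
    {"gripper": 0,"offset": [-20,0,0],"spin": 0},
    {"gripper": 0,"offset": [-35,0,0],"spin": 0},
    {"gripper": 0,"offset": [-40,0,0],"spin": 0},
    {"gripper": 0,"offset": [-40,0,0],"spin": 0},
    {"gripper": 0,"offset": [0,0,0],"spin": 0},
    {"gripper": 0,"offset": [0,0,0],"spin": 0}
  ]
}}

```text
t: 24.53
eef_pos: [645.8, 36.6, 188.4]
ee_rot: [0.466, 0.531, -0.462, 0.536]
force: [-0.1, -0.2, -0.7]
width: 43.0
```

```bash
python3 - <<'E'
from mv import *
camera("side");camera("side")
ci=camera_info("wrist");im=camera("wrist")[:,:,::-1];cv2.imwrite("pics/w21.png",im);np.save("ci21.npy",ci,allow_pickle=True)
im=camera("top")[:,:,::-1];cv2.imwrite("pics/t21.png",cv2.resize(im[180:330,260:420],None,fx=5,fy=4))
rows([(620,-60,170,yaw())])
E
```

```text
at [641.2  36.7 181.2] yaw 0.138 xaxis [-0.005  0.    -1.   ]
offset [11.2, -34.4, 92.9] spin -0.0 len 99.6
```

View pics/w21.png

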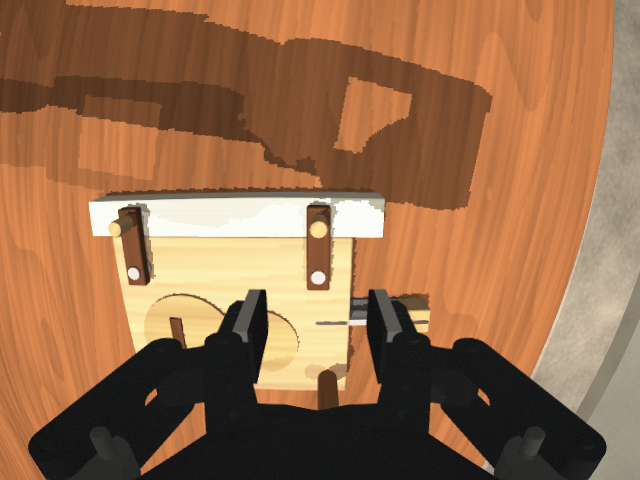

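View pics/t21.png

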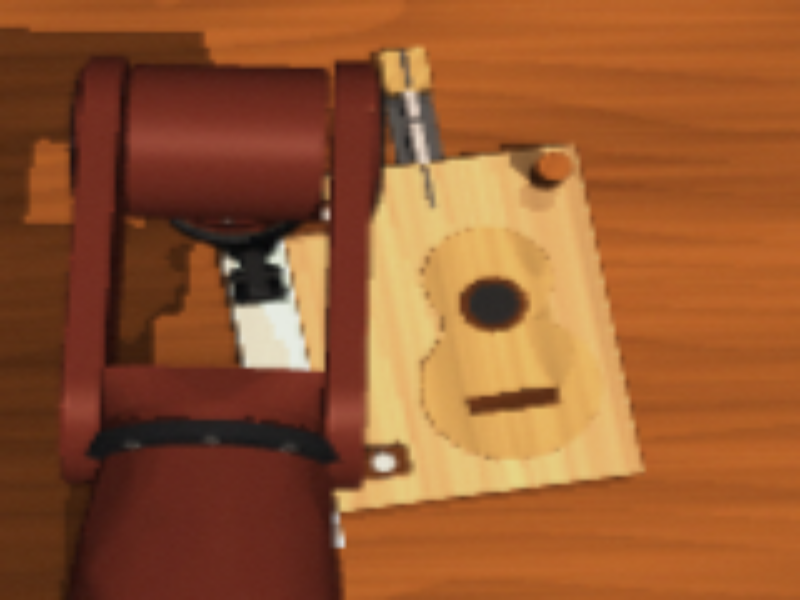

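```bash
python3 - <<'E'
from mv import *
rows([(717,-68,125,yaw())])
E
```

```text
at [641.2  36.7 181.2] yaw 0.138 xaxis [-0.005  0.    -1.   ]
offset [56.2, 60.6, 114.1] spin -0.0 len 140.9
```

>>> {"op": "drive_tool", "data": {
  "plan": [
    {"gripper": -0.2,"offset": [10,15.1,28.5],"spin": 0},
    {"gripper": -0.2,"offset": [15,15.1,28.5],"spin": 0},
    {"gripper": -0.2,"offset": [15,15.1,28.5],"spin": 0},
    {"gripper": -0.2,"offset": [15,15.1,28.5],"spin": 0},
    {"gripper": -0.2,"offset": [0,0,0],"spin": 0},
    {"gripper": -0.2,"offset": [0,0,0],"spin": 0}
  ]
}}

```text
t: 25.23
eef_pos: [716.2, -69.2, 123.8]
ee_rot: [0.464, 0.535, -0.466, 0.53]
force: [0.8, -0.2, 0.2]
width: 51.4
```

```bash
python3 - <<'E'
from mv import *
camera("side");camera("side");camera("side")
ci=camera_info("wrist");im=camera("wrist")[:,:,::-1];cv2.imwrite("pics/w22.png",im);np.save("ci22.npy",ci,allow_pickle=True)
print(state()["qvel"].round(3)); print(state()["t"])
E
```

```text
[ 0.007 -0.016 -0.007 -0.003 -0.001 -0.   ]
25.4333
```

View pics/w22.png

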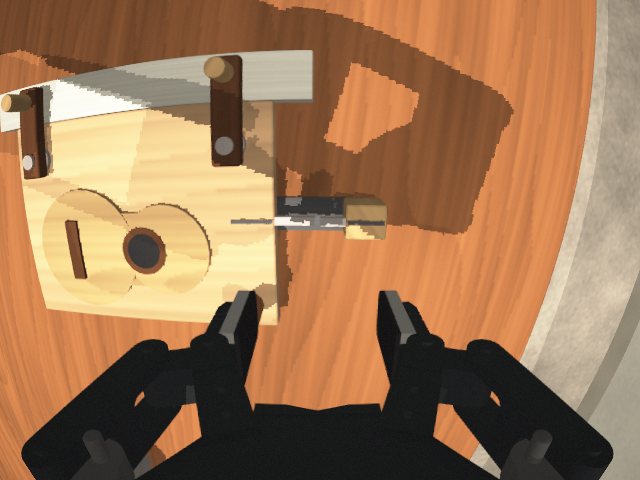

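```bash
cat > rect.py <<'E'
from mv import *
def rect(img,ci,x0,x1,y0,y1,s,z,C=(572.5,-77.3),a=.134):
    xs=np.arange(x0,x1,s);ys=np.arange(y1,y0,-s);X,Y=np.meshgrid(xs,ys);c,n=np.cos(a),np.sin(a)
    P=np.c_[(C[0]+c*X-n*Y).ravel(),(C[1]+n*X+c*Y).ravel(),np.full(X.size,z)]
    uv=proj("wrist",P,ci).astype(np.float32)
    return cv2.remap(img,uv[:,0].reshape(X.shape),uv[:,1].reshape(X.shape),cv2.INTER_CUBIC)
E
python3 - <<'E'
from rect import *
ci=np.load("ci22.npy",allow_pickle=True).item();im=cv2.imread("pics/w22.png")
r=rect(im,ci,75,200,-18,18,.16,29.5);print(r.shape)
cv2.imwrite("pics/r22.png",cv2.resize(r,(781,450)))
r=rect(im,ci,-60,150,-95,140,.4,40);cv2.imwrite("pics/r22b.png",r)
E
```

```text
(225, 782, 3)
```

View pics/r22.png

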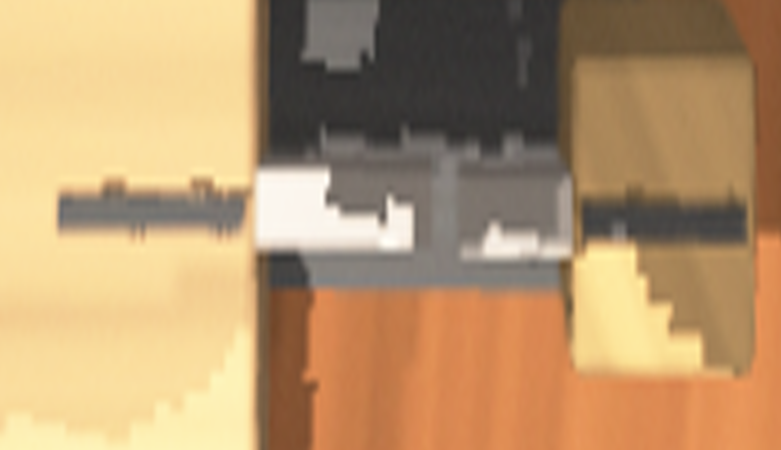

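View pics/r22b.png

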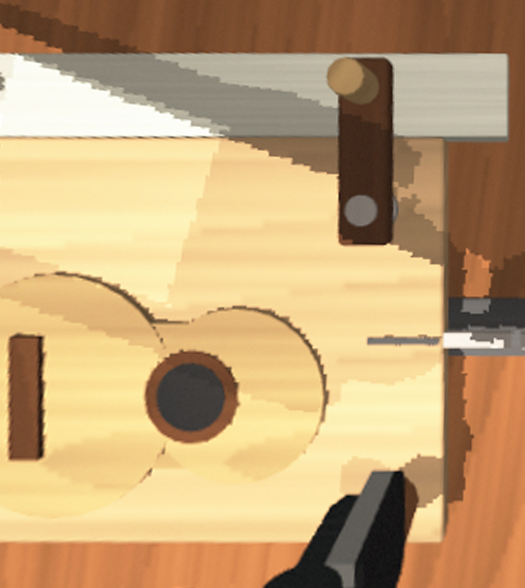

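```bash
python3 - <<'E'
from rect import *
ci=np.load("ci21.npy",allow_pickle=True).item();im=cv2.imread("pics/w21.png")
cv2.imwrite("pics/r21.png",rect(im,ci,-150,150,20,140,.4,46))
cv2.imwrite("pics/r21s.png",rect(im,ci,-150,150,20,140,.4,30))
E
```

```text
(no output)
```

View pics/r21.png

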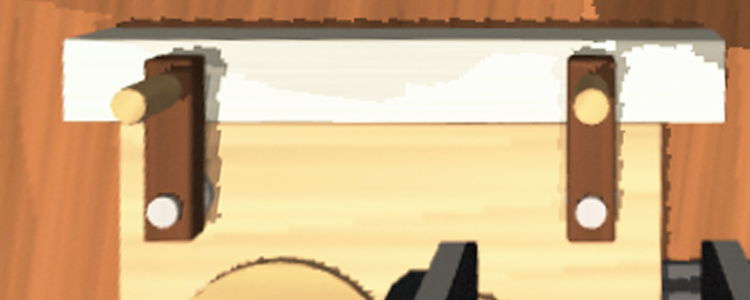

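View pics/r21s.png

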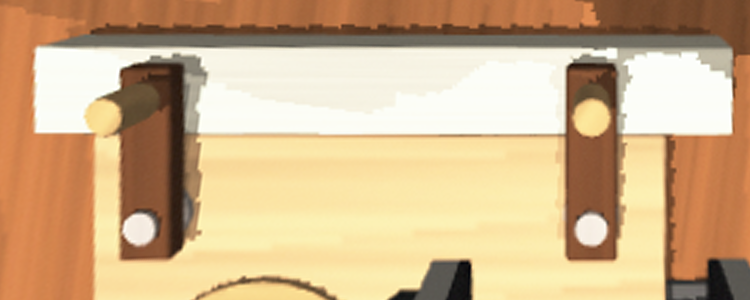

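>>> {"op": "drive_tool", "data": {
  "plan": [
    {"gripper": -0.2,"offset": [-40,0,0],"spin": 0},
    {"gripper": -0.2,"offset": [-40,0,0],"spin": 0},
    {"gripper": -0.2,"offset": [0,0,0],"spin": 0},
    {"gripper": -0.2,"offset": [0,0,0],"spin": 0},
    {"gripper": -0.2,"offset": [0,0,0],"spin": 0}
  ]
}}

```text
t: 25.85
eef_pos: [718.8, -67.0, 211.0]
ee_rot: [0.464, 0.533, -0.463, 0.534]
force: [0.3, 0.2, 0.3]
width: 51.2
```

```bash
python3 - <<'E'
from mv import *
cv2.imwrite("pics/end.png",camera("side")[:,:,::-1]); print(state()["t"],hand_in())
E
```

```text
the job is handed in; nothing more can be done
25.9 None
```

View pics/end.png

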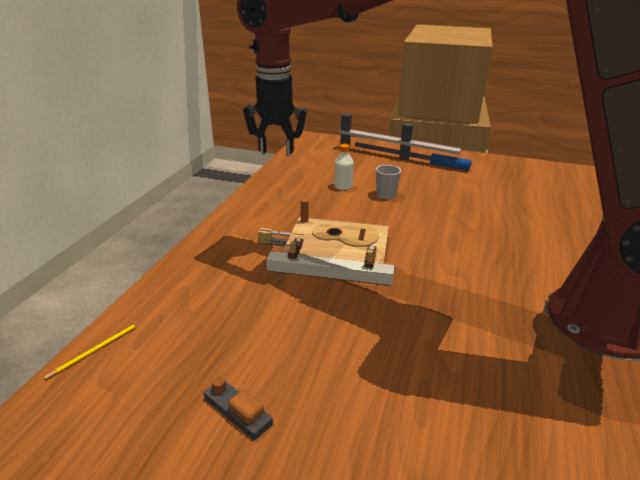

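I finished the job in the order asked and handed it in at 25.9 s. I turned the board by its post, pushed the straightedge along the bench until it met the board's edge, then swung both keepers out over it to their stops.

What the last checks showed:
- **Board:** its pointer sits about 0.7 mm, or 0.005 rad, counterclockwise of the mark. I measured 0.004 rad before the straightedge and keepers, so it hardly moved. I left it, because correcting it risked opening the straightedge joint.
- **Straightedge:** it is flush along the whole edge, with about 24 and 26 mm overhang at the ends. It was only pushed, never lifted.
- **Keepers:** both stand square to the edge, over the straightedge.
- **Glue bottle, plane and tin:** they stand where they were.

My first push at the straightedge missed. The open fingertips sit higher than I assumed, so they passed above it without touching. I lowered the gripper and repeated the push, which ended with the contact force rising to about 11 N.

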